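# Put the returned taxi keys back on the rack

### The arm

A 7-joint arm with a two-finger parallel gripper is mounted at the origin on the work surface. World frame = base frame: x ahead of the robot, y to its left, z up, the work surface at z = 0. Lengths are in m, angles in rad, forces in N, time in s.
With the tool pointing down it reaches from about 0.35 to 0.9 m from the base axis. Payload 8.1 kg.
Tool frame: the origin (TCP) lies at the very end of the fingers, on their centre line; the grasp point (between the pads) lies 19 mm behind it; z points along the fingers, y is the line along which they close (so a half turn about z gives the same grasp; the last joint's range is limited). The gripper opens to 92 mm and grips with 3 to 60 N. Pads are 19 mm wide; open, the fingers measure 130 mm over their backs; the gripper's body (75 mm by 190 mm) begins 47 mm behind the grasp point.
Start: joints at [-1.3, 0.434, 0.025, 1.573, -0.012, 1.134, -0.075], TCP at [0.228, 0.582, 0.227] pointing down, gripper open.
Joint ranges: [-2.62, 2.62], [-0.44, 2.09], [-1.27, 1.32], [0.08, 2.57], [-1.32, 4.46], [0.12, 2], [-2.74, 2.74]. Speed limits (rad/s): [2.22, 2.22, 3.01, 3.01, 3.14, 3.14, 3.14].

### API

Orientations are given as a rotation vector (axis times angle).
In Python, from cell import readout, cams, job gives the robot as it stands.
- The arm moves only by the tool drive_tool, never from a script. Its argument "commands" is a list of rows, each a list of 3 entries, a list of its own where there are three numbers: the turn, a rotation vector about the tool's x, y, z in rad, then the shift along the tool's x, y, z in cm, then the gripper's target within -1 to 1 (fully open at 1, half-way at 0, shut at -1). A call has 1 to 20 rows; each row is the pose to reach, as a shift and turn from the pose commanded when the call began, along the tool's axes at that moment; what a row does not reach only later rows make up. A row lasts 1/12 s, in which the tool goes at most 41.7 mm and 7.16 degrees, less where a joint would pass 70% of its speed; a pose out of reach is approached as far as the arm can. A call with a gripper value outside its range is refused whole. The fingers move at their own pace and stop on an object; "newtons" is the grip in N (left out, the last holds). Time passes only in rows, so rows that repeat a pose let the fingers close. It gives the time, the measured TCP pose, the force, the opening and the grip force at its end, in the units of the state.
- readout.observe(): the state, without advancing time (a new reading comes with each control period).
- cams.get_image(name): name is "side" or "top"; returns the picture (420x560x3 uint8, blue, green, red); there is no depth.
- cams.camera_info(name): a dict with "camera_matrix" (3x3 intrinsics, pixels), "k1" (the pictures are not rectified: a ray, as slopes to the right and down, at radius r is drawn at 1 + k1 r^2 times it, then the intrinsics apply), "R" (3x3) and "t" (3): a world point X has camera coordinates R X + t. Camera axes: x right, y down, z forward; pixel columns grow to the right and rows downward; lengths in m; the calibration is good to about 2 mm. A picture is of the moment at which its call begins. camera_info takes no time and is no camera call.
- job.sign_off(): hands the job in; it is judged then, once.
The state is a dict: "clock": time; "joints": joint angles; "dq": joint speeds; "joint_efforts": joint torques, N m; "position": TCP position; "ee_rot": TCP orientation; "force": force on the tool from outside, world axes, zero at the start; "ft_torque": the same for the moment, N m; "width": opening from 0.0 (shut) to 1.0 (fully open); "gripper_force": force on a finger pad.
Only numpy, scipy, OpenCV 4.12 (cv2) and the standard library are available. Lean on these libraries where they do the work, as an engineer would, in place of code of your own. Each camera call takes 0.05 s, during which the arm holds its last target. There are 200 camera calls.

### The job

The case with the car keys that the night drivers brought back stands closed on the dispatch desk: pinch the two orange buttons of its lid together, lift the lid off and put it down on the desk. Hang every key that is in the case by its handle on the hook of its own colour on the key rack, then close the case again with the lid fully home and latched, both buttons sprung out. Leave the other things on the desk alone, and do not push the case about or tip it.

Things in the scene. Friction and masses are not known exactly. Their poses are not given: they have to be found in the camera images.
- case: Grey open-topped plastic key case, 150 x 140 x 120 mm (x, y, z), walls 5 mm, loose on the desk, 1.6 kg. Origin: centre of its underside; z up. A black insert on its floor, reaching up to z = 40 mm, has four slots across the case (long in y) at x = -48, -16, 16, 48 mm; a key stands upright in some of them, its width along y, its foot on the inner floor at z = 5 mm.
- case_mouth (a point): Centre of the case's mouth, level with the rim, 120 mm above the case's origin. The mouth is 140 x 130 mm clear (x, y) but for a steel keeper ledge at the middle of the +y and of the -y wall, 44 mm long, 5 mm wide, in the top 8 mm: fingers put down either side of a key along y must stay within 60 mm of the middle.
- lid: White flat lid of the case, 150 x 140 x 6 mm, about 0.22 kg. Origin: centre of the plate's underside, which closed lies at the case's mouth, axes parallel to the case's (half a turn also fits). Two skirts under its +x and -x ends, 16 mm deep, enter the case with 2.5 to 3 mm play; on the desk it rests on them, origin 16 mm high. Two steel tongues under it, 14 mm deep, are drawn in by the buttons.
- lid_grip (a point): Point midway between the lid's two orange spring buttons, 27 mm above its origin, in a black grip that reaches 48 mm. The buttons face +y and -y: 30 mm wide, 12 to 42 mm above the origin, 56 mm apart over both when free, 40 mm fully pinched. The lid lifts off or goes home only with both pinched in, so that its tongues pass the case's ledges, and is carried by that same pinch (20 to 30 N).
- button_a (a joint): Travel in m of the orange button on the lid's +y side: 0 sprung out (tongue out), 0.008 fully pressed (tongue drawn in, free from about 0.006). 3 N starts it, 7 N holds it fully in.
- button_b (a joint): The same for the opposed button on the lid's -y side.
- rack: Fixed desk rack: a level aluminium bar 410 mm long (along y) and 24 mm high, its top 180 mm above the desk, on a post at each end. Origin: on the desk under the middle of the bar. Its front with the hooks faces -x.
- key_red: Car key with a rigid red plastic handle tag, 70 g; some colours may be absent. Black fob 14 x 36 x 40 mm high at the bottom; above it, up to z = 90 mm, a flat red D-handle 10 mm thick (x) and 50 mm wide (y) with parallel sides from z = 45 to 80 mm, and an opening 34 mm wide from z = 46 up to a slightly arched top at z = 82 mm. Origin: centre of the fob's underside; z points up towards the handle.
- key_blue: Car key with a rigid blue plastic handle tag, 70 g; some colours may be absent. Black fob 14 x 36 x 40 mm high at the bottom; above it, up to z = 90 mm, a flat blue D-handle 10 mm thick (x) and 50 mm wide (y) with parallel sides from z = 45 to 80 mm, and an opening 34 mm wide from z = 46 up to a slightly arched top at z = 82 mm. Origin: centre of the fob's underside; z points up towards the handle.
- key_yellow: Car key with a rigid yellow plastic handle tag, 70 g; some colours may be absent. Black fob 14 x 36 x 40 mm high at the bottom; above it, up to z = 90 mm, a flat yellow D-handle 10 mm thick (x) and 50 mm wide (y) with parallel sides from z = 45 to 80 mm, and an opening 34 mm wide from z = 46 up to a slightly arched top at z = 82 mm. Origin: centre of the fob's underside; z points up towards the handle.
- key_white: Car key with a rigid white plastic handle tag, 70 g; some colours may be absent. Black fob 14 x 36 x 40 mm high at the bottom; above it, up to z = 90 mm, a flat white D-handle 10 mm thick (x) and 50 mm wide (y) with parallel sides from z = 45 to 80 mm, and an opening 34 mm wide from z = 46 up to a slightly arched top at z = 82 mm. Origin: centre of the fob's underside; z points up towards the handle.
- hook_red: Fixed hook of red plastic clipped on the rack's bar (spacing 90 mm, the order of colours varies). Origin: middle of its seat, on the top of the 6 mm round wire, 165 mm above the desk; the wire points to the hook's -x, is straight from x = -18 to the bar's face, and turns up at x = -18 to -24 mm to a tip 15 mm above the seat. The front of its clip is at x = 27 mm, the bar's middle at x = 35 mm.
- hook_blue: Fixed hook of blue plastic clipped on the rack's bar (spacing 90 mm, the order of colours varies). Origin: middle of its seat, on the top of the 6 mm round wire, 165 mm above the desk; the wire points to the hook's -x, is straight from x = -18 to the bar's face, and turns up at x = -18 to -24 mm to a tip 15 mm above the seat. The front of its clip is at x = 27 mm, the bar's middle at x = 35 mm.
- hook_yellow: Fixed hook of yellow plastic clipped on the rack's bar (spacing 90 mm, the order of colours varies). Origin: middle of its seat, on the top of the 6 mm round wire, 165 mm above the desk; the wire points to the hook's -x, is straight from x = -18 to the bar's face, and turns up at x = -18 to -24 mm to a tip 15 mm above the seat. The front of its clip is at x = 27 mm, the bar's middle at x = 35 mm.
- hook_white: Fixed hook of white plastic clipped on the rack's bar (spacing 90 mm, the order of colours varies). Origin: middle of its seat, on the top of the 6 mm round wire, 165 mm above the desk; the wire points to the hook's -x, is straight from x = -18 to the bar's face, and turns up at x = -18 to -24 mm to a tip 15 mm above the seat. The front of its clip is at x = 27 mm, the bar's middle at x = 35 mm.
- mug: Bystander: blue ceramic mug. Origin at the centre of its underside. To be left alone.
- mouse: Bystander: black computer mouse with a red back. Origin at the centre of its underside. To be left alone.
- mobile: Bystander: small black mobile phone lying flat. Origin at the centre of its underside. To be left alone.
- stapler: Bystander: blue stapler. Origin at the centre of its underside. To be left alone.
- clock: Bystander: black square desk clock, 105 mm wide, 100 mm high. Origin at the centre of its underside. To be left alone.
- tape: Bystander: yellow tape dispenser. Origin at the centre of its underside. To be left alone.
- pens: Bystander: white square pen pot, 75 mm. Origin at the centre of its underside. To be left alone.
Things that resemble listed ones, but are neither listed nor needed, are in the scene too. There is more than one size of the lid; the job needs the larger. Of the things that look like the case, the larger one is meant.

How it is judged:
On the way, in this order (a step that is already met when the one before it is completed fails the run):
1. the lid is lifted clear of the case with both buttons pinched in (value of joint each of button_a, button_b above 0.006 m and z of lid in the frame of case above 0.14 m), for 0.2 s.
2. every key that was in the case hangs on the hook of its colour (x of key_red in the frame of hook_red between -0.022 and 0.03 m and y of key_red in the frame of hook_red between -0.022 and 0.022 m and z of key_red in the frame of hook_red between -0.089 and -0.073 m and angle between each of key_red, key_blue, key_yellow, key_white's own z axis and vertical below 0.4 rad and linear speed of each of key_red, key_blue, key_yellow, key_white below 0.06 m/s and x of key_blue in the frame of hook_blue between -0.022 and 0.03 m and y of key_blue in the frame of hook_blue between -0.022 and 0.022 m and z of key_blue in the frame of hook_blue between -0.089 and -0.073 m and x of key_yellow in the frame of hook_yellow between -0.022 and 0.03 m and y of key_yellow in the frame of hook_yellow between -0.022 and 0.022 m and z of key_yellow in the frame of hook_yellow between -0.089 and -0.073 m and x of key_white in the frame of hook_white between -0.022 and 0.03 m and y of key_white in the frame of hook_white between -0.022 and 0.022 m and z of key_white in the frame of hook_white between -0.089 and -0.073 m), for 0.3 s.
3. the lid is back on the case, fully home and latched (x of lid in the frame of case between -0.005 and 0.005 m and y of lid in the frame of case between -0.005 and 0.005 m and z of lid in the frame of case between 0.117 and 0.123 m and value of joint each of button_a, button_b below 0.002 m), for 0.2 s.
At the end, for the whole second after the job is handed in: Each present key hangs still and upright (0.4 rad) on the hook of its colour, its origin -22 to 30 mm along the seat, within 22 mm across, 73 to 89 mm below. The lid is on the case within 5 mm sideways, 3 mm in height, both buttons out (under 2 mm), the case upright (all of step 2 and all of step 3 and angle between case's own z axis and vertical below 0.1 rad and linear speed of lid below 0.03 m/s); the robot touches nothing.
It fails at once if one of the other things on the desk is moved more than 4 cm (distance of any of mug, mouse, mobile, stapler, clock, tape, pens from where it was at the start of the episode above 0.04 m).
It fails at once if the case is pushed more than 6 cm or tipped by more than 0.35 rad (distance of case from where it was at the start of the episode above 0.06 m or angle between case's own z axis and vertical above 0.35 rad).
Of key_red, key_blue, key_yellow, key_white only 2 to 4 are there at a start; the rules pass over those that are not, and their reading is None.
At some moment in a run one of lid may be knocked a few centimetres aside while the robot is not near it.
It also fails if it takes over 210 s, if anything falls off the work surface, if the arm or the gripper's body presses on something with over 40 N, if the wrist force passes 120 N, or if a joint passes its speed limit or range.

## Working session

There is one attempt and no reset: what is moved stays moved. The work goes in short steps, Python scripts to look and compute and a tool call to move; the robot and the scene stay as the last step left them, time stands still between calls to the robot, and variables do not carry over. Pictures are saved under pics/ and viewed, at most 14 in all, crops included, and the job is handed in when it is done.

Besides the shell and the picture viewer there is one more tool, called after "Emit:" in YAML: its name, and indented under it one key for each argument. drive_tool: Moves the arm, as the interface text tells. Its arguments: {"type":"object","properties":{"commands":{"type":"array"},"newtons":{"type":"number"}},"required":["commands"]}

```bash
mkdir -p pics; ls; cat > h.py <<'E'
import numpy as np, cv2
from cell import readout, cams, job
def ray(n,u,v):
    c=cams.camera_info(n);K=np.array(c["camera_matrix"]);R=np.array(c["R"]);t=np.array(c["t"])
    d=np.array([(u-K[0,2])/K[0,0],(v-K[1,2])/K[1,1]]);s=d.copy()
    for _ in range(30): s=d/(1+c["k1"]*(s@s))
    return -R.T@t, R.T@np.array([*s,1.])
def onz(n,u,v,z):
    o,d=ray(n,u,v);return o+d*(z-o[2])/d[2]
def proj(n,X):
    c=cams.camera_info(n);K=np.array(c["camera_matrix"]);p=np.array(c["R"])@np.array(X,float)+np.array(c["t"])
    s=p[:2]/p[2];s=s*(1+c["k1"]*(s@s));return np.array([K[0,0]*s[0]+K[0,2],K[1,1]*s[1]+K[1,2]])
def tri(a,b):
    (o1,d1),(o2,d2)=ray("top",*a),ray("side",*b)
    A=np.c_[d1,-d2];x=np.linalg.lstsq(A,o2-o1,rcond=None)[0];p,q=o1+d1*x[0],o2+d2*x[1]
    return (p+q)/2,np.linalg.norm(p-q)
E
python3 - <<'E'
from h import *
for n in("top","side"):
    im=cams.get_image(n);cv2.imwrite(f"pics/{n}0.png",im);c=cams.camera_info(n)
    print(n,c["k1"],-np.array(c["R"]).T@np.array(c["t"]),np.array(c["R"]).round(2).tolist(),c["camera_matrix"])
print(readout.observe())
E
```

```text
pics
top 0.005997964353724468 [ 0.38563696 -0.04128463  1.26199753] [[0.01, -1.0, -0.02], [-0.99, -0.01, -0.14], [0.14, 0.02, -0.99]] [[419.39314357   0.         287.17052834]
 [  0.         419.39314357 207.50850464]
 [  0.           0.           1.        ]]
side -0.01740328021932689 [ 1.2016692  -0.99649477  0.95491655] [[0.83, 0.57, -0.01], [0.32, -0.48, -0.82], [-0.47, 0.67, -0.57]] [[414.15155328   0.         279.662419  ]
 [  0.         414.15155328 206.56825633]
 [  0.           0.           1.        ]]
{'clock': 0.1, 'joints': array([-1.29962419,  0.43515736,  0.02499912,  1.57398886, -0.01159876,
        1.13402217, -0.0750768 ]), 'dq': array([-0.00014489, -0.00074542, -0.00107208, -0.00231851,  0.00056392,
        0.00135898, -0.00146422]), 'joint_efforts': array([ 3.09870578e-03, -6.69129181e+01,  9.87967439e-01, -3.15143752e+01,
       -6.05768384e-02,  3.73714417e-02,  3.09843381e-05]), 'position': array([0.22810231, 0.58139629, 0.22602791]), 'ee_rot': array([-5.83790775e-01, -3.08674613e+00,  2.23863077e-03]), 'force': array([ 0.46209567, -0.04656168, -0.19189921]), 'ft_torque': array([ 0.03917833, -0.00660336, -0.0451766 ]), 'gripper_force': 0.0, 'width': 1.0023006501239464}
```

View pics/top0.png

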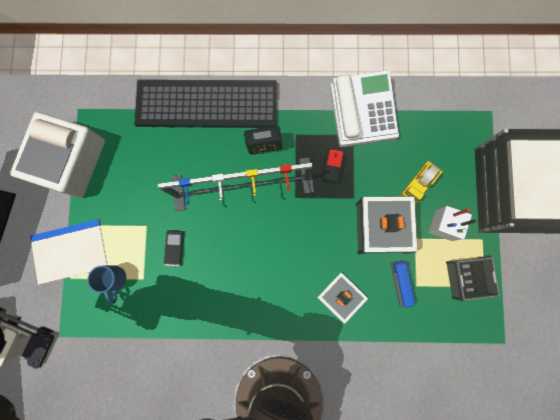

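View pics/side0.png

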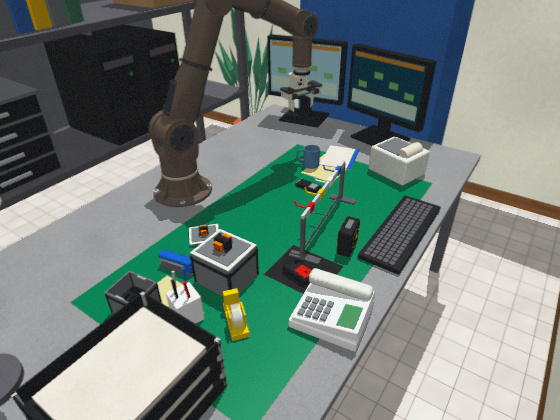

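The top view has two candidates for case and lid: the large box at (390,223), and a small low white plate with orange buttons at (343,298). The black open tray at (472,278) also looks like a case. I take the large box at (390,223), which is at (224,260) in the side view. The rack hooks run blue (185,190), white (220,187), yellow (253,182), red (288,177). Next is a close crop.

```bash
python3 - <<'E'
from h import *
im=cv2.imread("pics/top0.png");s=cv2.imread("pics/side0.png")
a=cv2.resize(im[185:325,315:425],None,fx=3.2,fy=3.2,interpolation=cv2.INTER_CUBIC)
b=cv2.resize(s[215:301,160:290],(400,265),interpolation=cv2.INTER_CUBIC)
c=cv2.resize(im[155:215,155:320],(400,145),interpolation=cv2.INTER_CUBIC)
o=np.zeros((450,780,3),np.uint8);o[:a.shape[0],:a.shape[1]]=a;o[:265,370:770]=b;o[280:425,370:770]=c
cv2.imwrite("pics/crop0.png",o)
def cols(n,im,x0,y0,x1,y1):
    h=cv2.cvtColor(im,cv2.COLOR_BGR2HSV);R=[]
    M={"red":((h[...,0]<6)|(h[...,0]>172))&(h[...,1]>150)&(h[...,2]>80),"orange":(h[...,0]>6)&(h[...,0]<18)&(h[...,1]>150)&(h[...,2]>90),"yellow":(h[...,0]>20)&(h[...,0]<33)&(h[...,1]>150)&(h[...,2]>100),"blue":(h[...,0]>105)&(h[...,0]<125)&(h[...,1]>150)&(h[...,2]>80),"white":(h[...,1]<40)&(h[...,2]>190)}
    for k,m in M.items():
        z=np.zeros(m.shape,np.uint8);z[y0:y1,x0:x1]=m[y0:y1,x0:x1]
        N,L,S,C=cv2.connectedComponentsWithStats(z)
        for i in range(1,N):
            if S[i,4]>7: R.append((k,S[i].tolist(),C[i].round(1).tolist())); 
    return R
for r in cols("top",im,150,150,320,215): print("rack",r)
for r in cols("top",im,355,190,425,255): print("lid",r)
for r in cols("side",s,185,220,265,300): print("lidside",r)
h=cv2.cvtColor(im,cv2.COLOR_BGR2HSV);m=((h[...,1]<60)&(h[...,2]>170)).astype(np.uint8);z=m*0;z[185:260,350:425]=m[185:260,350:425]
cn=max(cv2.findContours(z,cv2.RETR_EXTERNAL,cv2.CHAIN_APPROX_NONE)[0],key=cv2.contourArea)
r=cv2.minAreaRect(cn);print(r)
P=np.array([onz("top",*p,0.123)[:2] for p in cn[:,0]],np.float32);r=cv2.minAreaRect(P);print("world",r)
E
```

```text
rack ('red', [280, 165, 11, 23, 92], [285.7, 171.1])
rack ('yellow', [246, 169, 12, 26, 116], [252.2, 177.3])
rack ('blue', [179, 179, 11, 23, 84], [184.3, 184.7])
rack ('white', [292, 163, 20, 6, 63], [301.2, 165.5])
rack ('white', [258, 168, 22, 6, 71], [268.3, 170.0])
rack ('white', [190, 172, 56, 11, 210], [217.3, 176.9])
rack ('white', [158, 181, 21, 6, 67], [167.9, 183.8])
rack ('white', [218, 182, 4, 15, 28], [220.0, 188.9])
lid ('orange', [381, 217, 6, 12, 57], [383.9, 222.4])
lid ('orange', [398, 217, 6, 12, 63], [400.3, 222.3])
lid ('yellow', [402, 190, 23, 10, 151], [413.9, 193.2])
lid ('white', [363, 197, 54, 55, 800], [388.7, 224.4])
lidside ('red', [185, 281, 5, 17, 29], [186.5, 289.8])
lidside ('orange', [201, 225, 5, 2, 9], [202.8, 225.4])
lidside ('orange', [200, 230, 7, 6, 30], [203.0, 232.4])
lidside ('orange', [223, 233, 9, 7, 31], [226.8, 235.6])
lidside ('orange', [213, 241, 10, 12, 77], [218.2, 246.0])
lidside ('yellow', [223, 288, 16, 12, 161], [230.7, 294.2])
lidside ('blue', [185, 256, 7, 18, 105], [187.9, 264.7])
lidside ('white', [189, 224, 67, 47, 472], [218.8, 247.8])
lidside ('white', [187, 282, 13, 18, 124], [192.3, 292.1])
lidside ('white', [185, 292, 2, 8, 13], [185.4, 296.1])
((389.5, 224.0), (54.0, 53.0), 90.0)
world ((0.5010519623756409, -0.2983866035938263), (0.14738903939723969, 0.14050224423408508), 0.6965010762214661)
```

View pics/crop0.png

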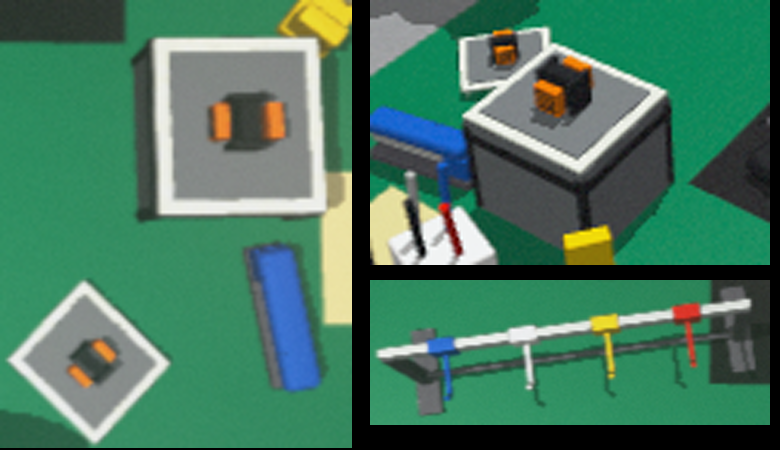

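The crop confirms the choice: the large grey box with the white-rimmed lid, its buttons facing ±y, nearly square to the world axes. The small plate at (343,298) is the decoy lid. The stapler, tape and pen pot stand close by. Hook order is blue, white, yellow, red.

```bash
cat >> h.py <<'E'
from scipy.spatial.transform import Rotation as Ro
def go(p,yaw=0.,tilt=None):
    """turn (rad) and shift (cm) in tool axes to reach TCP p, tool down, tool y at yaw from world +y"""
    s=readout.observe();R0=Ro.from_rotvec(s["ee_rot"])
    R=Ro.from_euler("z",yaw)*Ro.from_matrix(np.diag([-1.,1,-1]))
    dt=(R0.inv()*R).as_rotvec();ds=R0.inv().apply(np.array(p)-s["position"])*100
    print("turn",dt.round(4).tolist(),"shift",ds.round(2).tolist())
def st():
    s=readout.observe();print(round(s["clock"],2),s["position"].round(4),Ro.from_rotvec(s["ee_rot"]).as_matrix()[:2,1].round(3),"F",s["force"].round(1),"w",round(s["width"]*92,1),"g",round(s["gripper_force"],1))
E
python3 - <<'E'
from h import *
im=cv2.imread("pics/top0.png")
for z in(.15,.162): print(onz("top",383.9,222.4,z),onz("top",400.3,222.3,z),onz("top",392.1,222.35,z))
h=cv2.cvtColor(im,cv2.COLOR_BGR2HSV)
# bar ends line on z=.18
a,b=onz("top",160,185.5,.18),onz("top",311,164.5,.18);print("bar",a,b,np.linalg.norm(a-b),"yaw of hook x",np.degrees(np.arctan2(*(a-b)[[1,0]]))-90)
M={"red":((h[...,0]<6)|(h[...,0]>172))&(h[...,1]>150)&(h[...,2]>80),"yellow":(h[...,0]>20)&(h[...,0]<33)&(h[...,1]>150)&(h[...,2]>100),"blue":(h[...,0]>105)&(h[...,0]<125)&(h[...,1]>150)&(h[...,2]>80),"white":(h[...,1]<40)&(h[...,2]>190)}
for k,(x0,x1,y0) in {"red":(278,296,174),"yellow":(244,260,180),"blue":(177,192,187),"white":(214,226,184)}.items():
    y,x=np.nonzero(M[k][y0:215,x0:x1]);y+=y0;x+=x0
    P=np.array([onz("top",u,v,.162)[:2] for u,v in zip(x,y)]);i,j=P[:,0].argmin(),P[:,0].argmax()
    print(k,len(P),"mean",P.mean(0).round(4),"tip",P[i].round(4),"base",P[j].round(4))
for n,(u,v) in {"phone":(174,248),"small":(343,298),"mug":(103,280),"fob":(172,205),"fob2":(265,290)}.items(): print(n,onz("top",u,v,.0))
E
```

```text
[ 0.50169585 -0.2779132   0.15      ] [ 0.50242982 -0.32119801  0.15      ] [ 0.50206289 -0.29956421  0.15      ]
[ 0.50044342 -0.27535965  0.162     ] [ 0.50116946 -0.31817736  0.162     ] [ 0.50080649 -0.29677702  0.162     ]
bar [0.59001697 0.31461434 0.18      ] [ 0.65006373 -0.08282545  0.18      ] 0.40195024135784235 yaw of hook x 8.591493063122925
red 24 mean [ 0.6081 -0.0191] tip [ 0.5844 -0.0226] base [ 0.6279 -0.0168]
yellow 35 mean [0.5926 0.0696] tip [0.5727 0.0705] base [0.6107 0.0714]
blue 18 mean [0.5715 0.2481] tip [0.5521 0.246 ] base [0.59   0.2504]
white 25 mean [0.5801 0.1583] tip [0.5584 0.1581] base [0.599  0.1595]
phone [0.43319263 0.32113974 0.        ]
small [ 0.29253235 -0.18566477  0.        ]
mug [0.3356933  0.52905726 0.        ]
fob [0.56384698 0.33375848 0.        ]
fob2 [0.31256356 0.04453649 0.        ]
```

```bash
python3 - <<'E'
from h import *
go([.502,-.298,.30],0)
im=cv2.imread("pics/top0.png");s=cv2.imread("pics/side0.png")
o=np.zeros((480,800,3),np.uint8);o[:,:400]=cv2.resize(im[150:246,400:480],(400,480),interpolation=2);o[:,400:]=cv2.resize(s[260:356,160:240],(400,480),interpolation=2)
cv2.imwrite("pics/pens.png",o)
E
```

```text
turn [-0.0014, -0.0001, -0.3738] shift [-57.61, -71.87, -7.29]
```

View pics/pens.png

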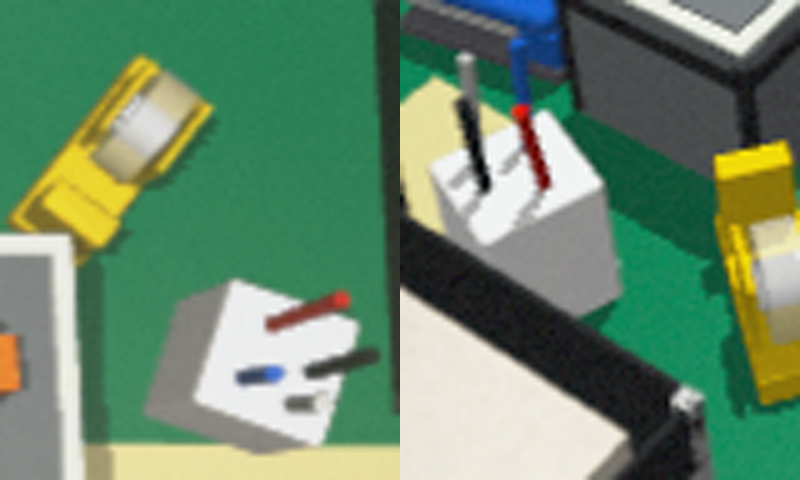

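The pen tips are at top (468,210) red, (456,225) blue, (465,231) white, and side (184,282) red, (184,269) blue, (173,271) white. I'll triangulate them while the arm moves over the case.

Emit:
drive_tool:
  commands:
    - [[0,0,0],[0,0,-12],0.8]
    - [[0,0,0],[0,0,-12],0.8]
    - [[0,0,0],[0,0,-12],0.8]
    - [[0,0,0],[0,0,-12],0.8]
    - [[0,0,-0.374],[-57.6,-71.9,-12],0.8]
    - [[0,0,-0.374],[-57.6,-71.9,-12],0.8]
    - [[0,0,-0.374],[-57.6,-71.9,-12],0.8]
    - [[0,0,-0.374],[-57.6,-71.9,-12],0.8]
    - [[0,0,-0.374],[-57.6,-71.9,-12],0.8]
    - [[0,0,-0.374],[-57.6,-71.9,-12],0.8]
    - [[0,0,-0.374],[-57.6,-71.9,-12],0.8]
    - [[0,0,-0.374],[-57.6,-71.9,-12],0.8]
    - [[0,0,-0.374],[-57.6,-71.9,-12],0.8]
    - [[0,0,-0.374],[-57.6,-71.9,-12],0.8]
    - [[0,0,-0.374],[-57.6,-71.9,-12],0.8]
    - [[0,0,-0.374],[-57.6,-71.9,-12],0.8]
    - [[0,0,-0.374],[-57.6,-71.9,-12],0.8]
    - [[0,0,-0.374],[-57.6,-71.9,-12],0.8]
    - [[0,0,-0.374],[-57.6,-71.9,-12],0.8]
    - [[0,0,-0.374],[-57.6,-71.9,-12],0.8]

```text
clock: 1.77
position: [0.426, -0.0569, 0.3468]
ee_rot: [-0.0, 3.141, 0.001]
force: [0.6, 0.4, -0.1]
width: 0.899
gripper_force: 0.0
```

```bash
python3 - <<'E'
from h import *
print(tri((468.4,210),(184,282)),tri((455.6,224.8),(183.6,269)),tri((465,231),(173.3,271)))
print("tape top",tri((400+25/5,150+217/5),(160+320/5,260+155/5)),"pot corner",onz("top",400+195/5,150+398/5,.1))
st();go([.502,-.298,.25],0)
E
```

```text
(array([ 0.53668428, -0.49448504,  0.16368779]), np.float64(0.003978937158928922)) (array([ 0.49814736, -0.45918285,  0.16292104]), np.float64(0.00591567104886525)) (array([ 0.48197633, -0.48197581,  0.16485364]), np.float64(0.0058206852804632715))
tape top (array([ 0.58472248, -0.37286796,  0.05385041]), np.float64(0.03417879891647172)) pot corner [ 0.48859707 -0.43945246  0.1       ]
1.77 [ 0.426  -0.0569  0.3468] [-0.  1.] F [ 0.6  0.4 -0.1] w 82.7 g 0.0
turn [0.0004, 0.0005, 0.0002] shift [-7.59, -24.11, 9.67]
```

Emit:
drive_tool:
  commands:
    - [[0,0,0],[-7.6,-24.1,9.7],1]
    - [[0,0,0],[-7.6,-24.1,9.7],1]
    - [[0,0,0],[-7.6,-24.1,9.7],1]
    - [[0,0,0],[-7.6,-24.1,9.7],1]
    - [[0,0,0],[-7.6,-24.1,9.7],1]
    - [[0,0,0],[-7.6,-24.1,9.7],1]
    - [[0,0,0],[-7.6,-24.1,9.7],1]
    - [[0,0,0],[-7.6,-24.1,9.7],1]
    - [[0,0,0],[-7.6,-24.1,9.7],1]
    - [[0,0,0],[-7.6,-24.1,14],1]
    - [[0,0,0],[-7.6,-24.1,17],1]
    - [[0,0,0],[-7.6,-24.1,17],1]
    - [[0,0,0],[-7.6,-24.1,17],1]

```text
clock: 2.85
position: [0.5018, -0.294, 0.1766]
ee_rot: [0.002, -3.139, -0.003]
force: [-0.4, -0.3, 0.6]
width: 0.996
gripper_force: 0.0
```

```bash
python3 - <<'E'
from h import *
st();go([.501,-.298,.130],0)
im=cams.get_image("top");s=cams.get_image("side")
o=np.zeros((480,800,3),np.uint8);o[:,:400]=cv2.resize(im[185:257,350:410],(400,480),interpolation=2);o[:,400:]=cv2.resize(s[190:286,180:260],(400,480),interpolation=2)
o[:,:400]=cv2.resize(im[180:264,350:420],(400,480),interpolation=2);cv2.imwrite("pics/pre.png",o)
E
```

```text
2.85 [ 0.5018 -0.294   0.1766] [-0.001  1.   ] F [-0.4 -0.3  0.6] w 91.7 g 0.0
turn [0.0018, -0.0022, 0.0014] shift [0.07, -0.41, 4.65]
```

View pics/pre.png

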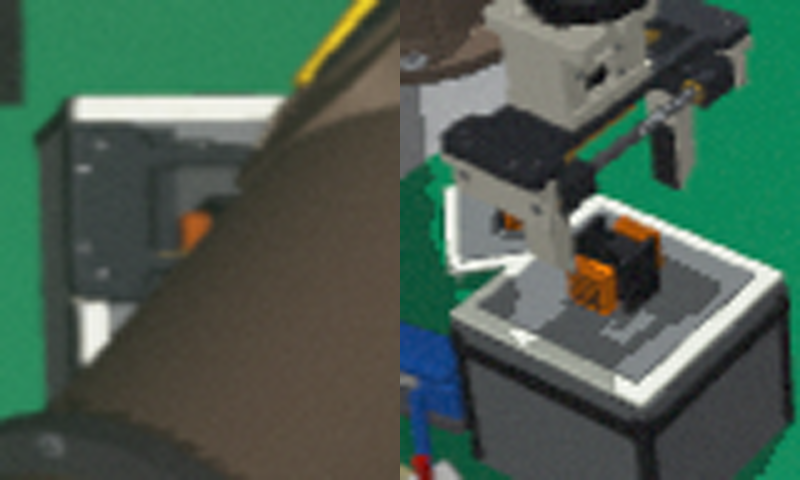

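The gripper straddles the grip, fingers either side of the orange buttons (side crop 590,285 and 640,240), and is aligned. I'll descend and pinch.

Emit:
drive_tool:
  newtons: 25
  commands:
    - [[0,0,0],[0,0,1.5],1]
    - [[0,0,0],[0,0,3],1]
    - [[0,0,0],[0,0,4],1]
    - [[0,0,0],[0,0,4.6],1]
    - [[0,0,0],[0,0,4.6],1]
    - [[0,0,0],[0,0,4.6],1]

```text
clock: 3.45
position: [0.5027, -0.296, 0.1315]
ee_rot: [-0.0, 3.141, -0.001]
force: [-0.3, -0.2, 0.5]
width: 1.001
gripper_force: 0.0
```

```bash
python3 - <<'E'
from h import *
st();go([.501,-.298,.130],0)
E
```

```text
3.45 [ 0.5027 -0.296   0.1315] [-0.  1.] F [-0.3 -0.2  0.5] w 92.0 g 0.0
turn [-0.0003, 0.0008, 0.0001] shift [0.17, -0.2, 0.15]
```

Emit:
drive_tool:
  newtons: 25
  commands:
    - [[0,0,0],[0,0,0],-0.3]
    - [[0,0,0],[0,0,0],-0.3]
    - [[0,0,0],[0,0,0],-0.3]
    - [[0,0,0],[0,0,0],-0.3]
    - [[0,0,0],[0,0,0],-0.3]
    - [[0,0,0],[0,0,0],-0.3]
    - [[0,0,0],[0,0,0],-0.3]
    - [[0,0,0],[0,0,0],-0.3]

```text
clock: 4.12
position: [0.5023, -0.2961, 0.131]
ee_rot: [0.0, 3.141, -0.001]
force: [-0.1, -1.2, 2.6]
width: 0.469
gripper_force: 6.3
```

Emit:
drive_tool:
  newtons: 25
  commands:
    - [[0,0,0],[0,0,0],-0.5]
    - [[0,0,0],[0,0,0],-0.5]
    - [[0,0,0],[0,0,0],-0.5]
    - [[0,0,0],[0,0,0],-0.5]
    - [[0,0,0],[0,0,0],-0.5]
    - [[0,0,0],[0,0,0],-0.5]

```text
clock: 4.62
position: [0.5024, -0.2962, 0.1311]
ee_rot: [0.0, 3.141, -0.001]
force: [-0.7, -2.5, 4.8]
width: 0.427
gripper_force: 24.9
```

Emit:
drive_tool:
  commands:
    - [[0,0,0],[0,0,-0.5],-0.5]
    - [[0,0,0],[0,0,-1],-0.5]
    - [[0,0,0],[0,0,-1.5],-0.5]
    - [[0,0,0],[0,0,-2.2],-0.5]
    - [[0,0,0],[0,0,-3],-0.5]
    - [[0,0,0],[0,0,-4],-0.5]
    - [[0,0,0],[0,0,-5.5],-0.5]
    - [[0,0,0],[0,0,-7],-0.5]
    - [[0,0,0],[0,0,-8],-0.5]
    - [[0,0,0],[0,0,-8],-0.5]
    - [[0,0,0],[0,0,-8],-0.5]
    - [[0,0,0],[0,0,-8],-0.5]

```text
clock: 5.62
position: [0.502, -0.2953, 0.2102]
ee_rot: [0.001, -3.141, -0.001]
force: [-0.0, 0.7, -3.7]
width: 0.428
gripper_force: 24.9
```

```bash
python3 - <<'E'
from h import *
st();go([.42,.03,.21],0);go([.42,.03,.026],0)
cv2.imwrite("pics/l.png",cams.get_image("side")[150:310,140:300])
E
```

```text
5.62 [ 0.502  -0.2953  0.2102] [-0.  1.] F [-0.   0.7 -3.7] w 39.4 g 24.9
turn [0.0007, -0.0006, 0.0004] shift [8.19, 32.53, 0.04]
turn [0.0007, -0.0006, 0.0004] shift [8.18, 32.52, 18.44]
```

View pics/l.png

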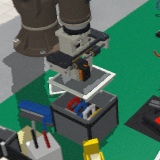

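The lid is lifted at (85,75) in the crop, and keys (blue, red and more) show in the open case at (75,108). Setting the lid down at about (0.42, 0.03).

Emit:
drive_tool:
  commands:
    - [[0,0,0],[0,3,0],-0.5]
    - [[0,0,0],[1,6,0],-0.5]
    - [[0,0,0],[2,9,0],-0.5]
    - [[0,0,0],[3,12,0],-0.5]
    - [[0,0,0],[4,15,0],-0.5]
    - [[0,0,0],[5,18,0],-0.5]
    - [[0,0,0],[6,21,0],-0.5]
    - [[0,0,0],[7,24,0],-0.5]
    - [[0,0,0],[8.2,27,2],-0.5]
    - [[0,0,0],[8.2,30,4],-0.5]
    - [[0,0,0],[8.2,32.5,7],-0.5]
    - [[0,0,0],[8.2,32.5,10],-0.5]
    - [[0,0,0],[8.2,32.5,13],-0.5]
    - [[0,0,0],[8.2,32.5,15],-0.5]
    - [[0,0,0],[8.2,32.5,16.5],-0.5]
    - [[0,0,0],[8.2,32.5,17],-0.5]
    - [[0,0,0],[8.2,32.5,17.5],-0.5]
    - [[0,0,0],[8.2,32.5,17.8],-0.5]
    - [[0,0,0],[8.2,32.5,18.1],-0.5]
    - [[0,0,0],[8.2,32.5,18.3],-0.5]

```text
clock: 7.33
position: [0.4208, 0.0294, 0.0281]
ee_rot: [-0.0, 3.14, 0.001]
force: [0.0, 0.3, -2.5]
width: 0.424
gripper_force: 24.9
```

Emit:
drive_tool:
  commands:
    - [[0,0,0],[0,0,0],-0.5]
    - [[0,0,0],[0,0,0.1],-0.5]
    - [[0,0,0],[0,0,0.1],-0.5]

```text
clock: 7.58
position: [0.4206, 0.0294, 0.0271]
ee_rot: [-0.0, 3.141, 0.001]
force: [-0.2, 0.1, -0.9]
width: 0.428
gripper_force: 24.9
```

Touching down. I'll release the lid, rise, and move clear to look.

Emit:
drive_tool:
  commands:
    - [[0,0,0],[0,0,0.15],0.9]
    - [[0,0,0],[0,0,0.15],0.9]
    - [[0,0,0],[0,0,0.15],0.9]
    - [[0,0,0],[0,0,0.15],0.9]
    - [[0,0,0],[0,0,0.15],0.9]
    - [[0,0,0],[0,0,0.15],0.9]
    - [[0,0,0],[0,0,0.15],0.9]
    - [[0,0,0],[0,0,-3],0.9]
    - [[0,0,0],[0,0,-7],0.9]
    - [[0,0,0],[0,0,-11],0.9]
    - [[0,0,0],[0,0,-15],0.9]
    - [[0,0,0],[0,0,-20],0.9]
    - [[0,0,0],[4,4,-24],0.9]
    - [[0,0,0],[4,8,-28],0.9]
    - [[0,0,0],[4,12,-28],0.9]
    - [[0,0,0],[4,16,-28],0.9]
    - [[0,0,0],[4,20,-28],0.9]
    - [[0,0,0],[4,20,-28],0.9]

```text
clock: 9.08
position: [0.3793, 0.2331, 0.3076]
ee_rot: [-0.005, 3.141, 0.004]
force: [1.0, -0.1, 0.0]
width: 0.953
gripper_force: 0.0
```

```bash
python3 - <<'E'
from h import *
st()
im=cams.get_image("top");s=cams.get_image("side");cv2.imwrite("pics/top1.png",im);cv2.imwrite("pics/side1.png",s)
o=np.zeros((600,800,3),np.uint8);o[:300]=cv2.resize(im[180:270,190:430],(800,300),interpolation=2);o[300:,:450]=cv2.resize(s[215:295,175:295],(450,300),interpolation=2)
o[300:,460:800]=cv2.resize(im[186:261,350:435],(340,300),interpolation=2)
cv2.imwrite("pics/open.png",o)
E
```

```text
9.08 [0.3793 0.2331 0.3076] [-0.003  1.   ] F [ 1.  -0.1  0. ] w 87.6 g 0.0
```

View pics/open.png

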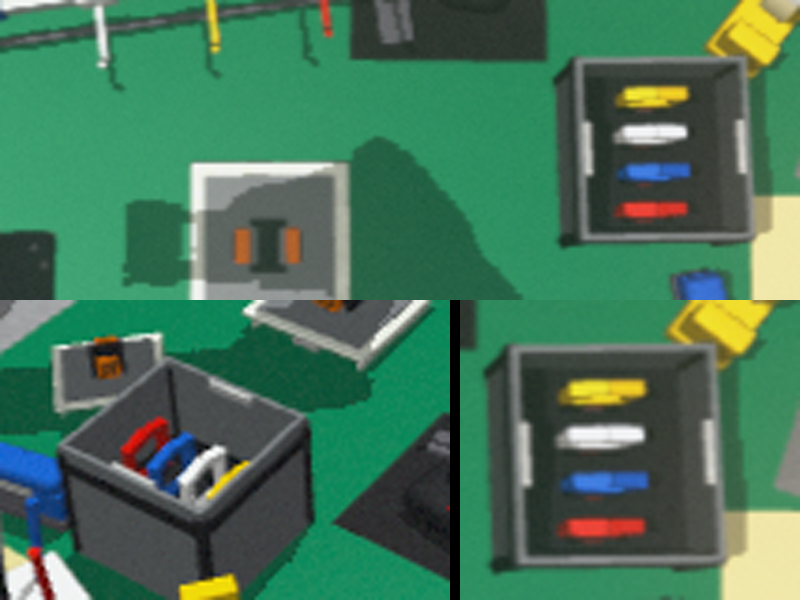

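All four keys are in the case. From far to near in the top view they are yellow, white, blue, red. The lid stands on the desk at about (270,253). Measuring the keys and case now.

```bash
python3 - <<'E'
from h import *
im=cv2.imread("pics/top1.png");h=cv2.cvtColor(im,cv2.COLOR_BGR2HSV).astype(int)
M={"red":((h[...,0]<8)|(h[...,0]>172))&(h[...,1]>130)&(h[...,2]>80),"blue":(h[...,0]>100)&(h[...,0]<128)&(h[...,1]>120)&(h[...,2]>80),"white":(h[...,1]<40)&(h[...,2]>170),"yellow":(h[...,0]>18)&(h[...,0]<33)&(h[...,1]>130)&(h[...,2]>90)}
for k,m in M.items():
    z=np.zeros(m.shape,np.uint8);z[203:250,371:404]=m[203:250,371:404]
    N,L,S,C=cv2.connectedComponentsWithStats(z);i=1+S[1:,4].argmax()
    y,x=np.nonzero(L==i);P=np.array([onz("top",u,v,.09)[:2] for u,v in zip(x,y)],np.float32)
    l,r=onz("top",S[i,0]-.5,C[i,1],.085),onz("top",S[i,0]+S[i,2]-.5,C[i,1],.085)
    print(k,S[i],"mean",P.mean(0).round(4),"y ext",l[1].round(4),r[1].round(4),"mid",((l+r)/2)[:2].round(4),"ang",np.degrees(np.polyfit(P[:,1],P[:,0],1)[0]).round(1))
g=((h[...,1]<40)&(h[...,2]>90)&(h[...,2]<200)).astype(np.uint8);z=g*0;z[190:260,355:425]=g[190:260,355:425]
# rim corners by eye from crop: scale 4
for n,(u,v) in {"tl":(511,350),"tr":(716,348),"br":(722,560),"bl":(521,564)}.items(): print(n,onz("top",350+(u-460)/4,186+(v-300)/4,.12)[:2].round(4))
E
```

```text
red [375 240  22   6 107] mean [ 0.4526 -0.2933] y ext -0.2646 -0.3257 mid [ 0.4529 -0.2951] ang -2.3
blue [375 229  22   6 108] mean [ 0.4834 -0.2956] y ext -0.2651 -0.3264 mid [ 0.4838 -0.2957] ang -2.3
white [377 218  19   5  82] mean [ 0.5155 -0.2953] y ext -0.2712 -0.3243 mid [ 0.516  -0.2978] ang -2.7
yellow [375 206  22   7 126] mean [ 0.5469 -0.2949] y ext -0.2661 -0.3278 mid [ 0.5476 -0.297 ] ang -3.8
tl [ 0.5702 -0.2277]
tr [ 0.5729 -0.3677]
br [ 0.4283 -0.3676]
bl [ 0.424  -0.2326]
```

```bash
python3 - <<'E'
from h import *
go([.4525,-.298,.25]);go([.4525,-.298,.06])
E
```

```text
turn [0.0008, 0.0003, 0.0074] shift [-6.94, -53.31, 5.63]
turn [0.0008, 0.0003, 0.0074] shift [-6.93, -53.32, 24.63]
```

Emit:
drive_tool:
  commands:
    - [[0,0,0],[-7,-53.4,5.6],0.35]
    - [[0,0,0],[-7,-53.4,5.6],0.35]
    - [[0,0,0],[-7,-53.4,5.6],0.35]
    - [[0,0,0],[-7,-53.4,5.6],0.35]
    - [[0,0,0],[-7,-53.4,5.6],0.35]
    - [[0,0,0],[-7,-53.4,5.6],0.35]
    - [[0,0,0],[-7,-53.4,5.6],0.35]
    - [[0,0,0],[-7,-53.4,5.6],0.35]
    - [[0,0,0],[-7,-53.4,5.6],0.35]
    - [[0,0,0],[-7,-53.4,5.6],0.35]
    - [[0,0,0],[-7,-53.4,5.6],0.35]
    - [[0,0,0],[-7,-53.4,5.6],0.35]
    - [[0,0,0],[-7,-53.4,5.6],0.35]
    - [[0,0,0],[-7,-53.4,5.6],0.35]
    - [[0,0,0],[-7,-53.4,5.6],0.35]
    - [[0,0,0],[-7,-53.4,5.6],0.35]
    - [[0,0,0],[-7,-53.4,5.6],0.35]
    - [[0,0,0],[-7,-53.4,5.6],0.35]
    - [[0,0,0],[-7,-53.4,5.6],0.35]
    - [[0,0,0],[-7,-53.4,5.6],0.35]

```text
clock: 10.85
position: [0.4508, -0.3035, 0.251]
ee_rot: [-0.004, 3.141, 0.001]
force: [0.7, -0.5, -0.7]
width: 0.674
gripper_force: 0.0
```

```bash
python3 - <<'E'
from h import *
st();go([.4525,-.298,.06])
cv2.imwrite("pics/k.png",cv2.resize(cams.get_image("side")[190:300,160:290],(520,440),interpolation=2))
E
```

```text
10.85 [ 0.4508 -0.3035  0.251 ] [-0.002  1.   ] F [ 0.7 -0.5 -0.7] w 62.0 g 0.0
turn [0.0006, 0.0007, 0.0024] shift [-0.16, 0.54, 19.1]
```

View pics/k.png

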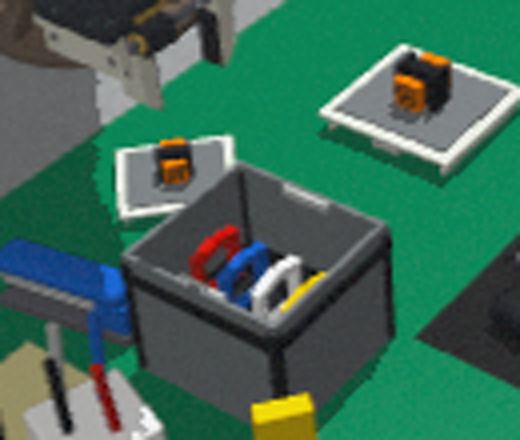

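The case is open and undisturbed. The gripper hangs above the red key with 5 mm to correct in y. Descending onto the red key.

Emit:
drive_tool:
  newtons: 15
  commands:
    - [[0,0,0],[-0.1,0.6,3],0.35]
    - [[0,0,0],[-0.1,0.6,6],0.35]
    - [[0,0,0],[-0.1,0.6,9],0.35]
    - [[0,0,0],[-0.1,0.6,11.5],0.35]
    - [[0,0,0],[-0.1,0.6,13.5],0.35]
    - [[0,0,0],[-0.1,0.6,15],0.35]
    - [[0,0,0],[-0.1,0.6,16.5],0.35]
    - [[0,0,0],[-0.1,0.6,18],0.35]
    - [[0,0,0],[-0.1,0.6,19],0.35]
    - [[0,0,0],[-0.1,0.6,19],0.35]
    - [[0,0,0],[-0.1,0.6,19],-0.2]
    - [[0,0,0],[-0.1,0.6,19],-0.2]
    - [[0,0,0],[-0.1,0.6,19],-0.2]
    - [[0,0,0],[-0.1,0.6,19],-0.2]
    - [[0,0,0],[-0.1,0.6,19],-0.2]

```text
clock: 12.15
position: [0.4516, -0.2989, 0.0613]
ee_rot: [-0.0, 3.141, -0.001]
force: [-0.5, 0.4, 1.9]
width: 0.546
gripper_force: 14.9
```

Emit:
drive_tool:
  commands:
    - [[0,0,0],[0,0,-1],-0.2]
    - [[0,0,0],[0,0,-3],-0.2]
    - [[0,0,0],[0,0,-6],-0.2]
    - [[0,0,0],[0,0,-9],-0.2]
    - [[0,0,0],[0,0,-12],-0.2]
    - [[0,0,0],[0,0,-15],-0.2]
    - [[0,0,0],[0,0,-18],-0.2]
    - [[0,0,0],[0,0,-18],-0.2]
    - [[0,0,-0.05],[-1,3,-18],-0.2]
    - [[0,0,-0.1],[-2,6,-18],-0.2]
    - [[0,0,-0.15],[-3,9,-18],-0.2]
    - [[0,0,-0.15],[-4,12,-18],-0.2]
    - [[0,0,-0.15],[-5,15,-18],-0.2]
    - [[0,0,-0.15],[-6,18,-18],-0.2]
    - [[0,0,-0.15],[-7,21,-18],-0.2]
    - [[0,0,-0.15],[-8,24,-16],-0.2]
    - [[0,0,-0.15],[-9.4,27,-14],-0.2]
    - [[0,0,-0.15],[-9.4,27,-12],-0.2]
    - [[0,0,-0.15],[-9.4,27,-10],-0.2]
    - [[0,0,-0.15],[-9.4,27,-10],-0.2]

```text
clock: 13.82
position: [0.543, -0.0278, 0.1578]
ee_rot: [0.237, -3.127, 0.0]
force: [-1.3, -1.1, -0.3]
width: 0.55
gripper_force: 14.9
```

```bash
python3 - <<'E'
from h import *
st();go([.607,-.020,.161],.15)
s=cams.get_image("side");t=cams.get_image("top");o=np.zeros((480,800,3),np.uint8);o[:,:400]=cv2.resize(s[140:260,260:360],(400,480),interpolation=2);o[:,400:]=cv2.resize(t[140:236,230:310],(400,480),interpolation=2);cv2.imwrite("pics/hk.png",o)
E
```

```text
13.82 [ 0.543  -0.0278  0.1578] [-0.151  0.989] F [-1.3 -1.1 -0.3] w 50.6 g 14.9
turn [0.0002, -0.0055, 0.0014] shift [-6.44, -0.2, -0.36]
```

View pics/hk.png

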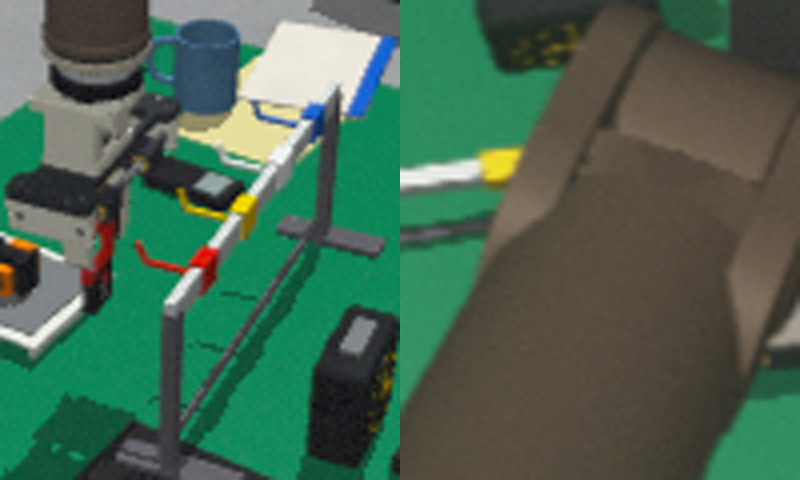

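The red key is held upright in front of the red hook (key at crop 100,250, hook tip at 140,245). Now forward over the seat and lower.

Emit:
drive_tool:
  commands:
    - [[0,0,0],[0,-0.2,-0.3],-0.2]
    - [[0,0,0],[-1,-0.2,-0.3],-0.2]
    - [[0,0,0],[-2.5,-0.2,-0.3],-0.2]
    - [[0,0,0],[-4,-0.2,-0.3],-0.2]
    - [[0,0,0],[-5.2,-0.2,-0.3],-0.2]
    - [[0,0,0],[-6.2,-0.2,-0.3],-0.2]
    - [[0,0,0],[-6.2,-0.2,-0.3],-0.2]
    - [[0,0,0],[-6.2,-0.2,-0.3],-0.2]
    - [[0,0,0],[-6.2,-0.2,0.3],-0.2]
    - [[0,0,0],[-6.2,-0.2,0.9],-0.2]
    - [[0,0,0],[-6.2,-0.2,1.5],-0.2]
    - [[0,0,0],[-6.2,-0.2,1.8],-0.2]
    - [[0,0,0],[-6.2,-0.2,1.8],-0.2]
    - [[0,0,0],[-6.2,-0.2,1.8],-0.2]

```text
clock: 15.08
position: [0.6065, -0.0215, 0.1425]
ee_rot: [0.235, -3.132, -0.0]
force: [-0.4, 0.2, -0.9]
width: 0.552
gripper_force: 14.9
```

```bash
python3 - <<'E'
from h import *
st();go([.607,-.020,.138],.15)
s=cams.get_image("side");o=cv2.resize(s[140:260,260:360],(400,480),interpolation=2);cv2.imwrite("pics/hk2.png",o)
E
```

```text
15.08 [ 0.6065 -0.0215  0.1425] [-0.149  0.989] F [-0.4  0.2 -0.9] w 50.8 g 14.9
turn [0.0001, -0.0006, -0.0] shift [-0.07, 0.14, 0.45]
```

View pics/hk2.png

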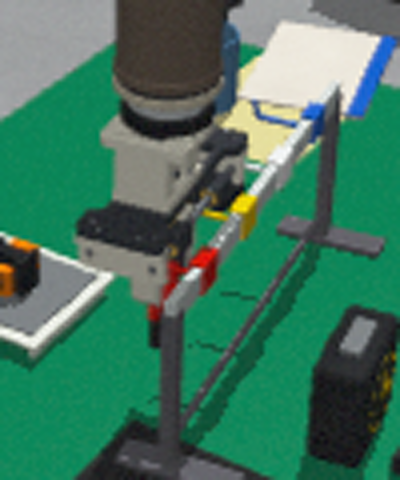

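The key is over the seat with no contact force. Lowering slightly, releasing, and going straight up.

Emit:
drive_tool:
  commands:
    - [[0,0,0],[0,0,0.2],-0.2]
    - [[0,0,0],[0,0,0.35],-0.2]
    - [[0,0,0],[0,0,0.45],-0.2]
    - [[0,0,0],[0,0,0.45],-0.2]
    - [[0,0,0],[0,0,0.45],0.3]
    - [[0,0,0],[0,0,0.45],0.3]
    - [[0,0,0],[0,0,0.45],0.3]
    - [[0,0,0],[0,0,0.45],0.3]
    - [[0,0,0],[0,0,-1],0.3]
    - [[0,0,0],[0,0,-3],0.3]
    - [[0,0,0],[0,0,-6],0.3]
    - [[0,0,0],[0,0,-9],0.3]
    - [[0,0,0],[0,0,-11],0.3]
    - [[0,0,0],[3,0,-12],0.3]
    - [[0,0,0],[6,0,-12],0.3]
    - [[0,0,0],[6,0,-12],0.3]

```text
clock: 16.47
position: [0.543, -0.0325, 0.263]
ee_rot: [0.23, -3.131, -0.003]
force: [-0.1, -0.4, -0.8]
width: 0.651
gripper_force: 0.0
```

```bash
python3 - <<'E'
from h import *
st();go([.547,-.298,.25]);go([.547,-.298,.061])
s=cams.get_image("side");o=cv2.resize(s[140:260,240:360],(480,480),interpolation=2);cv2.imwrite("pics/hk3.png",o)
E
```

```text
16.47 [ 0.543  -0.0325  0.263 ] [-0.146  0.989] F [-0.1 -0.4 -0.8] w 59.9 g 0.0
turn [0.0018, -0.0023, 0.1467] shift [3.48, -26.33, 1.25]
turn [0.0018, -0.0023, 0.1467] shift [3.44, -26.36, 20.15]
```

View pics/hk3.png

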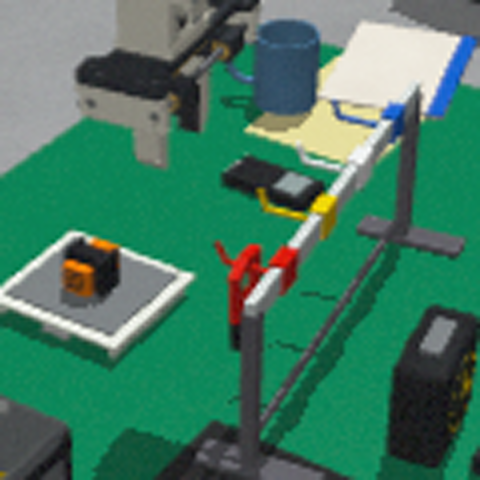

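The red key hangs on its hook at (245,290) in the crop. Yellow is next.

Emit:
drive_tool:
  commands:
    - [[0,0,0.147],[3.5,-26.4,1.2],0.35]
    - [[0,0,0.147],[3.5,-26.4,1.2],0.35]
    - [[0,0,0.147],[3.5,-26.4,1.2],0.35]
    - [[0,0,0.147],[3.5,-26.4,1.2],0.35]
    - [[0,0,0.147],[3.5,-26.4,1.2],0.35]
    - [[0,0,0.147],[3.5,-26.4,1.2],0.35]
    - [[0,0,0.147],[3.5,-26.4,1.2],0.35]
    - [[0,0,0.147],[3.5,-26.4,1.2],0.35]
    - [[0,0,0.147],[3.5,-26.4,1.2],0.35]
    - [[0,0,0.147],[3.5,-26.4,1.2],0.35]
    - [[0,0,0.147],[3.5,-26.4,1.2],0.35]
    - [[0,0,0.147],[3.5,-26.4,1.2],0.35]
    - [[0,0,0.147],[3.5,-26.4,1.2],0.35]

```text
clock: 17.6
position: [0.553, -0.2954, 0.2508]
ee_rot: [-0.008, 3.141, 0.001]
force: [-0.0, -0.2, 0.5]
width: 0.675
gripper_force: 0.0
```

```bash
python3 - <<'E'
from h import *
st();go([.5475,-.298,.061])
E
```

```text
17.6 [ 0.553  -0.2954  0.2508] [-0.005  1.   ] F [-0.  -0.2  0.5] w 62.1 g 0.0
turn [0.0005, 0.0003, 0.0052] shift [0.55, -0.27, 18.98]
```

Emit:
drive_tool:
  newtons: 15
  commands:
    - [[0,0,0.005],[0.5,-0.2,3],0.35]
    - [[0,0,0.005],[0.5,-0.2,6],0.35]
    - [[0,0,0.005],[0.5,-0.2,9],0.35]
    - [[0,0,0.005],[0.5,-0.2,11.5],0.35]
    - [[0,0,0.005],[0.5,-0.2,13.5],0.35]
    - [[0,0,0.005],[0.5,-0.2,15],0.35]
    - [[0,0,0.005],[0.5,-0.2,16.5],0.35]
    - [[0,0,0.005],[0.5,-0.2,18],0.35]
    - [[0,0,0.005],[0.5,-0.2,19],0.35]
    - [[0,0,0.005],[0.5,-0.2,19],0.35]
    - [[0,0,0.005],[0.5,-0.2,19],-0.2]
    - [[0,0,0.005],[0.5,-0.2,19],-0.2]
    - [[0,0,0.005],[0.5,-0.2,19],-0.2]
    - [[0,0,0.005],[0.5,-0.2,19],-0.2]
    - [[0,0,0.005],[0.5,-0.2,19],-0.2]

```text
clock: 18.85
position: [0.548, -0.299, 0.0617]
ee_rot: [0.003, 3.14, -0.001]
force: [-0.5, -0.0, 5.1]
width: 0.55
gripper_force: 15.0
```

Emit:
drive_tool:
  commands:
    - [[0,0,0],[0,0,-1],-0.2]
    - [[0,0,0],[0,0,-3],-0.2]
    - [[0,0,0],[0,0,-6],-0.2]
    - [[0,0,0],[0,0,-9],-0.2]
    - [[0,0,0],[0,0,-12],-0.2]
    - [[0,0,0],[0,0,-15],-0.2]
    - [[0,0,0],[0,0,-18],-0.2]
    - [[0,0,-0.05],[1.5,3,-19],-0.2]
    - [[0,0,-0.1],[1.5,6.5,-19],-0.2]
    - [[0,0,-0.15],[1.5,10,-19],-0.2]
    - [[0,0,-0.15],[1.5,13.5,-19],-0.2]
    - [[0,0,-0.15],[1.5,17,-19],-0.2]
    - [[0,0,-0.15],[1.5,20.5,-19],-0.2]
    - [[0,0,-0.15],[1.5,24,-19],-0.2]
    - [[0,0,-0.15],[1.5,27.5,-19],-0.2]
    - [[0,0,-0.15],[1.5,31,-19],-0.2]
    - [[0,0,-0.15],[1.5,34,-19],-0.2]
    - [[0,0,-0.15],[1.5,35.9,-19],-0.2]
    - [[0,0,-0.15],[1.5,35.9,-19],-0.2]
    - [[0,0,-0.15],[1.5,35.9,-19],-0.2]

```text
clock: 20.52
position: [0.5328, 0.0613, 0.2511]
ee_rot: [0.236, -3.133, -0.0]
force: [1.0, -1.0, -0.9]
width: 0.552
gripper_force: 15.0
```

```bash
python3 - <<'E'
from h import *
st();go([.592-.0593,.069-.009,.162],.15);go([.592,.069,.1395],.15)
E
```

```text
20.52 [0.5328 0.0613 0.2511] [-0.15   0.989] F [ 1.  -1.  -0.9] w 50.8 g 15.0
turn [0.0, -0.0001, 0.0006] shift [0.03, -0.13, 8.91]
turn [0.0, -0.0001, 0.0006] shift [-5.97, -0.13, 11.16]
```

Emit:
drive_tool:
  commands:
    - [[0,0,0],[0,-0.1,3],-0.2]
    - [[0,0,0],[0,-0.1,6],-0.2]
    - [[0,0,0],[0,-0.1,8],-0.2]
    - [[0,0,0],[0,-0.1,8.9],-0.2]
    - [[0,0,0],[0,-0.1,8.9],-0.2]
    - [[0,0,0],[0,-0.1,8.9],-0.2]
    - [[0,0,0],[-1.5,-0.1,8.9],-0.2]
    - [[0,0,0],[-3,-0.1,8.9],-0.2]
    - [[0,0,0],[-4.5,-0.1,8.9],-0.2]
    - [[0,0,0],[-5.6,-0.1,8.9],-0.2]
    - [[0,0,0],[-6.1,-0.1,8.9],-0.2]
    - [[0,0,0],[-6.1,-0.1,8.9],-0.2]
    - [[0,0,0],[-6.1,-0.1,9.5],-0.2]
    - [[0,0,0],[-6.1,-0.1,10.2],-0.2]
    - [[0,0,0],[-6.1,-0.1,10.8],-0.2]
    - [[0,0,0],[-6.1,-0.1,11.2],-0.2]
    - [[0,0,0],[-6.1,-0.1,11.3],-0.2]
    - [[0,0,0],[-6.1,-0.1,11.3],-0.2]

```text
clock: 22.02
position: [0.5932, 0.0684, 0.1382]
ee_rot: [0.232, -3.133, -0.001]
force: [-4.2, 1.1, 10.0]
width: 0.541
gripper_force: 15.0
```

```bash
python3 - <<'E'
from h import *
st();go([.592,.069,.1395],.15)
E
```

```text
22.02 [0.5932 0.0684 0.1382] [-0.147  0.989] F [-4.2  1.1 10. ] w 49.8 g 15.0
turn [0.0009, -0.0001, -0.002] shift [0.11, 0.08, -0.13]
```

Seated: the hook pushes up with 10 N. Releasing.

Emit:
drive_tool:
  commands:
    - [[0,0,0],[0,0,-0.1],-0.2]
    - [[0,0,0],[0,0,-0.1],0.3]
    - [[0,0,0],[0,0,-0.1],0.3]
    - [[0,0,0],[0,0,-0.1],0.3]
    - [[0,0,0],[0,0,-0.1],0.3]
    - [[0,0,0],[0,0,-1],0.3]
    - [[0,0,0],[0,0,-3],0.3]
    - [[0,0,0],[0,0,-6],0.3]
    - [[0,0,0],[0,0,-9],0.3]
    - [[0,0,0],[0,0,-11],0.3]
    - [[0,0,0],[3,0,-12],0.3]
    - [[0,0,0],[6,0,-12],0.3]
    - [[0,0,0],[6,0,-12],0.3]
    - [[0,0,0],[6,0,-12],0.3]

```text
clock: 23.18
position: [0.5332, 0.0594, 0.2586]
ee_rot: [-0.232, 3.133, 0.003]
force: [0.8, 0.6, 1.0]
width: 0.649
gripper_force: 0.0
```

```bash
python3 - <<'E'
from h import *
st();go([.516,-.298,.25])
s=cams.get_image("side");cv2.imwrite("pics/hk4.png",cv2.resize(s[140:260,240:360],(480,480),interpolation=2))
h=cv2.cvtColor(s,cv2.COLOR_BGR2HSV);m=(h[...,0]>20)&(h[...,0]<33)&(h[...,1]>150)&(h[...,2]>90);y,x=np.nonzero(m[160:240,295:335]);print("yellow rows",y.min()+160,y.max()+160,len(y), "expected key mid",proj("side",[.592,.069,.14]))
E
```

```text
23.18 [0.5332 0.0594 0.2586] [-0.147  0.989] F [0.8 0.6 1. ] w 59.7 g 0.0
turn [0.0019, 0.0005, 0.1479] shift [6.97, -35.1, 0.79]
yellow rows 187 203 131 expected key mid [309.92098846 198.06308275]
```

Emit:
drive_tool:
  commands:
    - [[0,0,0.148],[7,-35.1,0.6],0.35]
    - [[0,0,0.148],[7,-35.1,0.6],0.35]
    - [[0,0,0.148],[7,-35.1,0.6],0.35]
    - [[0,0,0.148],[7,-35.1,0.6],0.35]
    - [[0,0,0.148],[7,-35.1,0.6],0.35]
    - [[0,0,0.148],[7,-35.1,0.6],0.35]
    - [[0,0,0.148],[7,-35.1,0.6],0.35]
    - [[0,0,0.148],[7,-35.1,0.6],0.35]
    - [[0,0,0.148],[7,-35.1,0.6],0.35]
    - [[0,0,0.148],[7,-35.1,0.6],0.35]
    - [[0,0,0.148],[7,-35.1,0.6],0.35]
    - [[0,0,0.148],[7,-35.1,0.6],0.35]
    - [[0,0,0.148],[7,-35.1,0.6],0.35]
    - [[0,0,0.148],[7,-35.1,0.6],0.35]
    - [[0,0,0.148],[7,-35.1,0.6],0.35]

```text
clock: 24.48
position: [0.5174, -0.2967, 0.2517]
ee_rot: [-0.003, 3.141, 0.001]
force: [0.9, -0.3, 0.7]
width: 0.676
gripper_force: 0.0
```

```bash
python3 - <<'E'
from h import *
st();go([.516,-.298,.061])
s=cams.get_image("side");cv2.imwrite("pics/hk4.png",cv2.resize(s[120:300,170:370],(800,720),interpolation=2)[:600])
E
```

```text
24.48 [ 0.5174 -0.2967  0.2517] [-0.002  1.   ] F [ 0.9 -0.3  0.7] w 62.2 g 0.0
turn [0.0004, 0.0001, 0.0022] shift [0.14, -0.14, 19.07]
```

View pics/hk4.png

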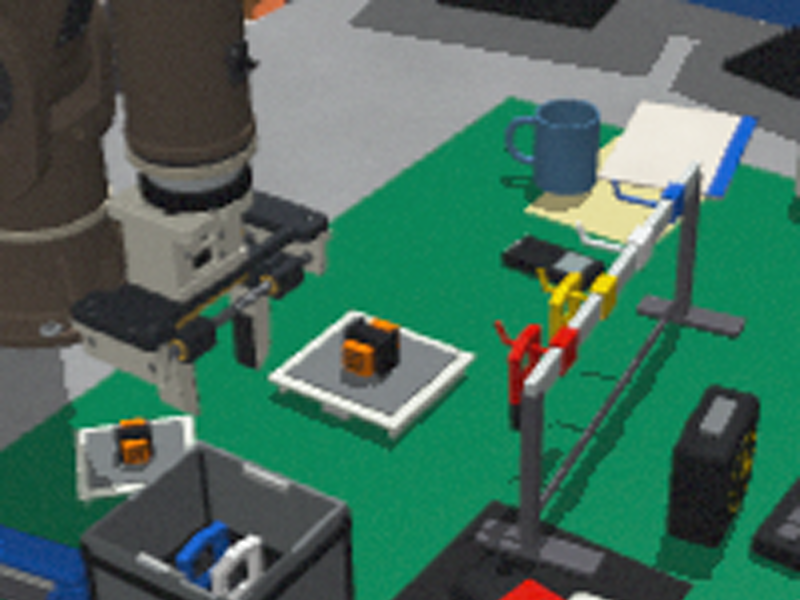

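Red (525,370) and yellow (567,305) both hang. The lid may have shifted slightly, so I'll re-measure it later. White key next.

Emit:
drive_tool:
  newtons: 15
  commands:
    - [[0,0,0],[0.1,-0.1,3],0.35]
    - [[0,0,0],[0.1,-0.1,6],0.35]
    - [[0,0,0],[0.1,-0.1,9],0.35]
    - [[0,0,0],[0.1,-0.1,11.5],0.35]
    - [[0,0,0],[0.1,-0.1,13.5],0.35]
    - [[0,0,0],[0.1,-0.1,15],0.35]
    - [[0,0,0],[0.1,-0.1,16.5],0.35]
    - [[0,0,0],[0.1,-0.1,18],0.35]
    - [[0,0,0],[0.1,-0.1,19],0.35]
    - [[0,0,0],[0.1,-0.1,19],0.35]
    - [[0,0,0],[0.1,-0.1,19],-0.2]
    - [[0,0,0],[0.1,-0.1,19],-0.2]
    - [[0,0,0],[0.1,-0.1,19],-0.2]
    - [[0,0,0],[0.1,-0.1,19],-0.2]
    - [[0,0,0],[0.1,-0.1,19],-0.2]

```text
clock: 25.78
position: [0.5162, -0.2992, 0.0624]
ee_rot: [-0.0, 3.14, -0.001]
force: [0.6, 0.8, 2.4]
width: 0.546
gripper_force: 15.0
```

Emit:
drive_tool:
  commands:
    - [[0,0,0],[0,0,-1],-0.2]
    - [[0,0,0],[0,0,-3],-0.2]
    - [[0,0,0],[0,0,-6],-0.2]
    - [[0,0,0],[0,0,-9],-0.2]
    - [[0,0,0],[0,0,-12],-0.2]
    - [[0,0,0],[0,0,-15],-0.2]
    - [[0,0,0],[0,0,-18],-0.2]
    - [[0,0,-0.05],[-0.2,3,-19],-0.2]
    - [[0,0,-0.1],[-0.2,7,-19],-0.2]
    - [[0,0,-0.15],[-0.2,11,-19],-0.2]
    - [[0,0,-0.15],[-0.2,15,-19],-0.2]
    - [[0,0,-0.15],[-0.2,19,-19],-0.2]
    - [[0,0,-0.15],[-0.2,23,-19],-0.2]
    - [[0,0,-0.15],[-0.2,27,-19],-0.2]
    - [[0,0,-0.15],[-0.2,31,-19],-0.2]
    - [[0,0,-0.15],[-0.2,35,-19],-0.2]
    - [[0,0,-0.15],[-0.2,39,-19],-0.2]
    - [[0,0,-0.15],[-0.2,43,-19],-0.2]
    - [[0,0,-0.15],[-0.2,44.8,-19],-0.2]
    - [[0,0,-0.15],[-0.2,44.8,-19],-0.2]

```text
clock: 27.45
position: [0.517, 0.1549, 0.2519]
ee_rot: [0.248, -3.132, -0.002]
force: [0.2, 0.1, -0.2]
width: 0.549
gripper_force: 14.9
```

```bash
python3 - <<'E'
from h import *
cams.get_image("top");cams.get_image("top");cams.get_image("top")
st();go([.578-.0593,.158-.009,.1625],.15);go([.578,.158,.140],.15)
E
```

```text
27.6 [0.5177 0.1479 0.2522] [-0.149  0.989] F [ 0.6 -1.5 -0.4] w 50.5 g 14.9
turn [-0.0005, 0.0003, -0.0008] shift [-0.11, 0.1, 8.97]
turn [-0.0005, 0.0003, -0.0008] shift [-6.11, 0.11, 11.22]
```

Emit:
drive_tool:
  commands:
    - [[0,0,0],[0,0.1,3],-0.2]
    - [[0,0,0],[0,0.1,6],-0.2]
    - [[0,0,0],[0,0.1,8],-0.2]
    - [[0,0,0],[0,0.1,8.9],-0.2]
    - [[0,0,0],[0,0.1,8.9],-0.2]
    - [[0,0,0],[0,0.1,8.9],-0.2]
    - [[0,0,0],[-1.5,0.1,8.9],-0.2]
    - [[0,0,0],[-3,0.1,8.9],-0.2]
    - [[0,0,0],[-4.5,0.1,8.9],-0.2]
    - [[0,0,0],[-5.6,0.1,8.9],-0.2]
    - [[0,0,0],[-6.2,0.1,8.9],-0.2]
    - [[0,0,0],[-6.2,0.1,8.9],-0.2]
    - [[0,0,0],[-6.2,0.1,9.5],-0.2]
    - [[0,0,0],[-6.2,0.1,10.2],-0.2]
    - [[0,0,0],[-6.2,0.1,10.8],-0.2]
    - [[0,0,0],[-6.2,0.1,11.2],-0.2]
    - [[0,0,0],[-6.2,0.1,11.3],-0.2]
    - [[0,0,0],[-6.2,0.1,11.3],-0.2]

```text
clock: 29.1
position: [0.5784, 0.1591, 0.139]
ee_rot: [0.235, -3.132, -0.001]
force: [-3.2, 0.5, 8.6]
width: 0.544
gripper_force: 15.0
```

Seated with 8.6 N. Releasing.

Emit:
drive_tool:
  commands:
    - [[0,0,0],[0,0,-0.1],-0.2]
    - [[0,0,0],[0,0,-0.1],0.3]
    - [[0,0,0],[0,0,-0.1],0.3]
    - [[0,0,0],[0,0,-0.1],0.3]
    - [[0,0,0],[0,0,-0.1],0.3]
    - [[0,0,0],[0,0,-1],0.3]
    - [[0,0,0],[0,0,-3],0.3]
    - [[0,0,0],[0,0,-6],0.3]
    - [[0,0,0],[0,0,-9],0.3]
    - [[0,0,0],[0,0,-11],0.3]
    - [[0,0,0],[3,0,-12],0.3]
    - [[0,0,0],[6,0,-12],0.3]
    - [[0,0,0],[6,0,-12],0.3]
    - [[0,0,0],[6,0,-12],0.3]
    - [[0,0,0],[6,0,-12],0.3]

```text
clock: 30.35
position: [0.52, 0.1507, 0.2594]
ee_rot: [-0.236, 3.131, 0.001]
force: [-0.2, -0.2, 0.4]
width: 0.648
gripper_force: 0.0
```

```bash
python3 - <<'E'
from h import *
st();go([.484,-.298,.25])
E
```

```text
30.35 [0.52   0.1507 0.2594] [-0.15   0.989] F [-0.2 -0.2  0.4] w 59.6 g 0.0
turn [0.0008, 0.0012, 0.1507] shift [10.3, -43.82, 0.9]
```

Emit:
drive_tool:
  commands:
    - [[0,0,0.15],[10.3,-43.8,0.6],0.35]
    - [[0,0,0.15],[10.3,-43.8,0.6],0.35]
    - [[0,0,0.15],[10.3,-43.8,0.6],0.35]
    - [[0,0,0.15],[10.3,-43.8,0.6],0.35]
    - [[0,0,0.15],[10.3,-43.8,0.6],0.35]
    - [[0,0,0.15],[10.3,-43.8,0.6],0.35]
    - [[0,0,0.15],[10.3,-43.8,0.6],0.35]
    - [[0,0,0.15],[10.3,-43.8,0.6],0.35]
    - [[0,0,0.15],[10.3,-43.8,0.6],0.35]
    - [[0,0,0.15],[10.3,-43.8,0.6],0.35]
    - [[0,0,0.15],[10.3,-43.8,0.6],0.35]
    - [[0,0,0.15],[10.3,-43.8,0.6],0.35]
    - [[0,0,0.15],[10.3,-43.8,0.6],0.35]
    - [[0,0,0.15],[10.3,-43.8,0.6],0.35]
    - [[0,0,0.15],[10.3,-43.8,0.6],0.35]
    - [[0,0,0.15],[10.3,-43.8,0.6],0.35]
    - [[0,0,0.15],[10.3,-43.8,0.6],0.35]

```text
clock: 31.77
position: [0.4839, -0.2969, 0.2527]
ee_rot: [-0.004, 3.141, 0.001]
force: [0.6, -0.3, -0.4]
width: 0.679
gripper_force: 0.0
```

```bash
python3 - <<'E'
from h import *
st();go([.484,-.298,.062])
E
```

```text
31.77 [ 0.4839 -0.2969  0.2527] [-0.002  1.   ] F [ 0.6 -0.3 -0.4] w 62.5 g 0.0
turn [0.0004, 0.0001, 0.0025] shift [-0.01, -0.12, 19.07]
```

Emit:
drive_tool:
  newtons: 15
  commands:
    - [[0,0,0],[0,-0.1,3],0.35]
    - [[0,0,0],[0,-0.1,6],0.35]
    - [[0,0,0],[0,-0.1,9],0.35]
    - [[0,0,0],[0,-0.1,11.5],0.35]
    - [[0,0,0],[0,-0.1,13.5],0.35]
    - [[0,0,0],[0,-0.1,15],0.35]
    - [[0,0,0],[0,-0.1,16.5],0.35]
    - [[0,0,0],[0,-0.1,18],0.35]
    - [[0,0,0],[0,-0.1,19.1],0.35]
    - [[0,0,0],[0,-0.1,19.1],0.35]
    - [[0,0,0],[0,-0.1,19.1],-0.2]
    - [[0,0,0],[0,-0.1,19.1],-0.2]
    - [[0,0,0],[0,-0.1,19.1],-0.2]
    - [[0,0,0],[0,-0.1,19.1],-0.2]
    - [[0,0,0],[0,-0.1,19.1],-0.2]

```text
clock: 33.02
position: [0.4838, -0.2994, 0.0625]
ee_rot: [-0.0, 3.14, -0.001]
force: [-0.2, 1.3, 5.5]
width: 0.541
gripper_force: 15.0
```

Emit:
drive_tool:
  commands:
    - [[0,0,0],[0,0,-1],-0.2]
    - [[0,0,0],[0,0,-3],-0.2]
    - [[0,0,0],[0,0,-6],-0.2]
    - [[0,0,0],[0,0,-9],-0.2]
    - [[0,0,0],[0,0,-12],-0.2]
    - [[0,0,0],[0,0,-15],-0.2]
    - [[0,0,0],[0,0,-18],-0.2]
    - [[0,0,-0.05],[-2.2,3,-19],-0.2]
    - [[0,0,-0.1],[-2.2,7,-19],-0.2]
    - [[0,0,-0.15],[-2.2,11,-19],-0.2]
    - [[0,0,-0.15],[-2.2,15,-19],-0.2]
    - [[0,0,-0.15],[-2.2,19,-19],-0.2]
    - [[0,0,-0.15],[-2.2,23,-19],-0.2]
    - [[0,0,-0.15],[-2.2,27,-19],-0.2]
    - [[0,0,-0.15],[-2.2,31,-19],-0.2]
    - [[0,0,-0.15],[-2.2,35,-19],-0.2]
    - [[0,0,-0.15],[-2.2,39,-19],-0.2]
    - [[0,0,-0.15],[-2.2,43,-19],-0.2]
    - [[0,0,-0.15],[-2.2,46,-19],-0.2]
    - [[0,0,-0.15],[-2.2,46,-19],-0.2]

```text
clock: 34.68
position: [0.5041, 0.1685, 0.2517]
ee_rot: [0.25, -3.131, -0.003]
force: [-0.1, 0.9, -0.9]
width: 0.543
gripper_force: 15.0
```

```bash
python3 - <<'E'
from h import *
for _ in range(3): cams.get_image("top")
st();go([.565-.0593,.248-.009,.163],.15);go([.565,.248,.140],.15)
E
```

```text
34.83 [0.505  0.1602 0.2521] [-0.15   0.989] F [ 0.1 -0.9 -0.9] w 50.1 g 15.0
turn [-0.0006, -0.0, 0.0002] shift [-1.25, 7.78, 8.9]
turn [-0.0006, -0.0, 0.0002] shift [-7.25, 7.79, 11.2]
```

Emit:
drive_tool:
  commands:
    - [[0,0,0],[0,3,0],-0.2]
    - [[0,0,0],[-1.2,6,0],-0.2]
    - [[0,0,0],[-1.2,7.8,2],-0.2]
    - [[0,0,0],[-1.2,7.8,5],-0.2]
    - [[0,0,0],[-1.2,7.8,8],-0.2]
    - [[0,0,0],[-1.2,7.8,8.9],-0.2]
    - [[0,0,0],[-1.2,7.8,8.9],-0.2]
    - [[0,0,0],[-1.2,7.8,8.9],-0.2]
    - [[0,0,0],[-2.5,7.8,8.9],-0.2]
    - [[0,0,0],[-4,7.8,8.9],-0.2]
    - [[0,0,0],[-5.5,7.8,8.9],-0.2]
    - [[0,0,0],[-6.8,7.8,8.9],-0.2]
    - [[0,0,0],[-7.3,7.8,8.9],-0.2]
    - [[0,0,0],[-7.3,7.8,8.9],-0.2]
    - [[0,0,0],[-7.3,7.8,9.5],-0.2]
    - [[0,0,0],[-7.3,7.8,10.2],-0.2]
    - [[0,0,0],[-7.3,7.8,10.8],-0.2]
    - [[0,0,0],[-7.3,7.8,11.2],-0.2]
    - [[0,0,0],[-7.3,7.8,11.3],-0.2]
    - [[0,0,0],[-7.3,7.8,11.3],-0.2]

```text
clock: 36.5
position: [0.5652, 0.249, 0.1393]
ee_rot: [0.236, -3.132, -0.001]
force: [-3.8, -1.4, 11.5]
width: 0.543
gripper_force: 15.0
```

Emit:
drive_tool:
  commands:
    - [[0,0,0],[0,0,-0.1],-0.2]
    - [[0,0,0],[0,0,-0.1],0.3]
    - [[0,0,0],[0,0,-0.1],0.3]
    - [[0,0,0],[0,0,-0.1],0.3]
    - [[0,0,0],[0,0,-0.1],0.3]
    - [[0,0,0],[0,0,-1],0.3]
    - [[0,0,0],[0,0,-3],0.3]
    - [[0,0,0],[0,0,-6],0.3]
    - [[0,0,0],[0,0,-9],0.3]
    - [[0,0,0],[0,0,-11],0.3]
    - [[0,0,0],[4,0,-12],0.5]
    - [[0,0,0],[8,0,-13],0.9]
    - [[0,0,0],[12,0,-14],0.9]
    - [[0,0,0],[16,0,-14],0.9]
    - [[0,0,0],[17,2,-14],0.9]
    - [[0,0,0],[17,2,-14],0.9]

```text
clock: 37.83
position: [0.391, 0.2457, 0.2794]
ee_rot: [0.243, -3.13, -0.006]
force: [0.1, 0.5, 0.0]
width: 0.95
gripper_force: 0.0
```

```bash
python3 - <<'E'
from h import *
st()
im=cams.get_image("top");s=cams.get_image("side");cv2.imwrite("pics/top2.png",im);cv2.imwrite("pics/side2.png",s)
o=np.zeros((600,800,3),np.uint8);o[:300]=cv2.resize(im[160:280,150:430],(700,300),interpolation=2) if 0 else cv2.resize(im[165:270,150:430],(800,300),interpolation=2)
o[300:,:600]=cv2.resize(s[140:300,180:380],None,fx=3,fy=1.875,interpolation=2)
cv2.imwrite("pics/v2.png",o)
E
```

```text
37.83 [0.391  0.2457 0.2794] [-0.154  0.988] F [0.1 0.5 0. ] w 87.4 g 0.0
```

View pics/v2.png

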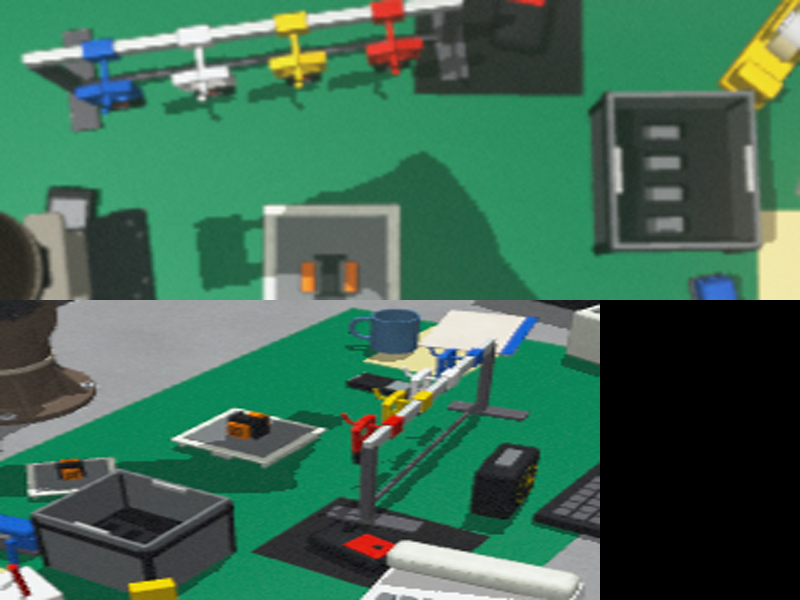

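All four keys hang on their own hooks and the case is empty. The lid is at about (266,257) in the top view. Now measuring the lid and case.

```bash
python3 - <<'E'
from h import *
im=cv2.imread("pics/top2.png");h=cv2.cvtColor(im,cv2.COLOR_BGR2HSV)
def rect(im,x0,y0,x1,y1,z,lo=90):
    h=cv2.cvtColor(im,cv2.COLOR_BGR2HSV);m=((h[...,1]<70)&(h[...,2]>lo)).astype(np.uint8);q=m*0;q[y0:y1,x0:x1]=m[y0:y1,x0:x1]
    cn=max(cv2.findContours(q,0,cv2.CHAIN_APPROX_NONE)[0],key=cv2.contourArea);P=np.array([onz("top",*p,z)[:2] for p in cn[:,0]],np.float32);return cv2.minAreaRect(P)
for f in("top1","top2"):
    I=cv2.imread(f"pics/{f}.png");print(f,"lid",rect(I,230,225,310,305,.022,90),rect(I,230,225,310,305,.022,120))
    H=cv2.cvtColor(I,cv2.COLOR_BGR2HSV);m=((H[...,0]>5)&(H[...,0]<20)&(H[...,1]>140)&(H[...,2]>70)).astype(np.uint8);q=m*0;q[235:290,240:295]=m[235:290,240:295]
    N,L,S,C=cv2.connectedComponentsWithStats(q)
    B=[C[i] for i in range(1,N) if S[i,4]>15];W=[onz("top",*c,.05)[:2] for c in B];print(W,np.mean(W,0))
# reference: closed lid, same method
I=cv2.imread("pics/top0.png");print("closed",rect(I,350,185,425,260,.126,150))
# case rim shift between top0-dependent and now: diff of top1/top2
for f in("top1","top2"):
    I=cv2.cvtColor(cv2.imread(f"pics/{f}.png"),cv2.COLOR_BGR2GRAY)[193:260,352:425].astype(np.float32)
    if f=="top1":A=I
    else: print(cv2.phaseCorrelate(A,I))
st()
E
```

```text
top1 lid ((0.4198979437351227, 0.0280204638838768), (0.1503627598285675, 0.14033286273479462), 1.4687820672988892) ((0.4201816916465759, 0.029362309724092484), (0.14924563467502594, 0.13951148092746735), 0.7348330616950989)
[array([0.41850337, 0.05037066]), array([0.41934744, 0.007095  ])] [0.4189254  0.02873283]
top2 lid ((0.3963746428489685, 0.04208450764417648), (0.1497734636068344, 0.1404286026954651), 1.5630732774734497) ((0.39582258462905884, 0.042093295603990555), (0.1486801654100418, 0.14037911593914032), 1.567370891571045)
[array([0.39551051, 0.06426491]), array([0.39603466, 0.02119174])] [0.39577258 0.04272833]
closed ((0.5012304186820984, -0.2980361580848694), (0.15000684559345245, 0.14330674707889557), 1.5649021863937378)
((0.5826233548992903, 0.03657899292009148), 0.6658567575172142)
37.93 [0.3944 0.244  0.2795] [-0.152  0.988] F [ 0.4  0.2 -0.5] w 87.4 g 0.0
```

```bash
python3 - <<'E'
from h import *
for f in("top1","top2"):
    I=cv2.imread(f"pics/{f}.png");H=cv2.cvtColor(I,cv2.COLOR_BGR2HSV)
    m=((H[...,1]<50)&(H[...,2]>150)).astype(np.uint8);out=[]
    for x0,x1 in((361,371),(404,414)):
        y,x=np.nonzero(m[205:240,x0:x1]);out.append((x.mean()+x0,y.mean()+205,len(x)))
    W=[onz("top",u,v,.12)[:2] for u,v,_ in out];print(f,out,W,np.mean(W,0))
    g=cv2.cvtColor(I,cv2.COLOR_BGR2GRAY).astype(float)
    # outer rim edges: green->grey saturation profile rows/cols
    s=H[...,1].astype(float)
    for n,pr in {"top":s[190:215,370:400].mean(1),"bot":s[240:262,370:400].mean(1),"right":s[212:238,400:425].mean(0),"left":s[212:238,352:375].mean(0)}.items(): print(n,pr.round(0).astype(int).tolist())
go([.396,.0425,.15]);go([.396,.0425,.027])
E
```

```text
top1 [(np.float64(365.45714285714286), np.float64(223.85714285714286), 35), (np.float64(412.14285714285717), np.float64(222.78571428571428), 42)] [array([ 0.5002968 , -0.23417595]), array([ 0.50459944, -0.36076235])] [ 0.50244812 -0.29746915]
top [168, 169, 168, 169, 169, 168, 143, 34, 12, 22, 29, 30, 30, 35, 38, 77, 138, 155, 162, 163, 152, 135, 90, 45, 36]
bot [104, 149, 155, 154, 142, 85, 44, 33, 43, 28, 8, 9, 48, 149, 162, 163, 163, 162, 163, 162, 162, 150]
right [31, 30, 30, 31, 30, 26, 23, 23, 23, 22, 18, 16, 13, 9, 14, 58, 105, 113, 112, 117, 129, 139, 144, 143, 143]
left [177, 178, 177, 174, 160, 101, 43, 33, 36, 45, 36, 16, 9, 10, 19, 28, 44, 60, 60, 57, 53, 43, 38]
top2 [(np.float64(365.45714285714286), np.float64(223.85714285714286), 35), (np.float64(412.1707317073171), np.float64(222.73170731707316), 41)] [array([ 0.5002968 , -0.23417595]), array([ 0.50474788, -0.3608419 ])] [ 0.50252234 -0.29750893]
top [173, 173, 174, 172, 173, 174, 146, 35, 13, 24, 31, 31, 32, 40, 42, 42, 42, 47, 46, 31, 28, 29, 28, 29, 37]
bot [34, 30, 26, 26, 26, 28, 30, 36, 46, 31, 9, 9, 49, 150, 163, 164, 164, 164, 164, 164, 163, 151]
right [30, 30, 31, 31, 30, 27, 22, 22, 22, 23, 18, 15, 12, 8, 15, 59, 107, 115, 116, 119, 130, 140, 145, 144, 145]
left [179, 179, 179, 177, 163, 102, 44, 36, 39, 50, 40, 18, 10, 11, 20, 31, 51, 68, 70, 67, 58, 52, 44]
turn [0.0017, 0.0007, 0.1524] shift [2.91, -19.96, 12.92]
turn [0.0017, 0.0007, 0.1524] shift [2.92, -19.98, 25.22]
```

The case hasn't moved. The lid was knocked to (0.396, 0.042). Moving over it.

Emit:
drive_tool:
  commands:
    - [[0,0,0.05],[0.8,-4,3],1]
    - [[0,0,0.1],[1.6,-8,6],1]
    - [[0,0,0.14],[2.4,-12,9],1]
    - [[0,0,0.14],[2.9,-16,12],1]
    - [[0,0,0.14],[2.9,-19.9,14],1]
    - [[0,0,0.14],[2.9,-19.9,14],1]
    - [[0,0,0.14],[2.9,-19.9,14],1]
    - [[0,0,0.14],[2.9,-19.9,14],1]
    - [[0,0,0.14],[2.9,-19.9,14],1]
    - [[0,0,0.14],[2.9,-19.9,14],1]

```text
clock: 38.77
position: [0.3967, 0.0428, 0.1392]
ee_rot: [-0.017, 3.14, -0.0]
force: [-0.4, -0.4, 1.0]
width: 1.0
gripper_force: 0.0
```

```bash
python3 - <<'E'
from h import *
for _ in range(2): cams.get_image("top")
st();go([.3965,.043,.0275],.015)
E
```

```text
38.87 [0.3963 0.0433 0.1392] [-0.013  1.   ] F [-0.4  0.3 -0.3] w 92.3 g 0.0
turn [0.0004, 0.0011, -0.0024] shift [-0.0, -0.04, 11.17]
```

Emit:
drive_tool:
  newtons: 25
  commands:
    - [[0,0,0],[0,0,3],1]
    - [[0,0,0],[0,0,6],1]
    - [[0,0,0],[0,0,9],1]
    - [[0,0,0],[0,0,10.5],1]
    - [[0,0,0],[0,0,11.1],1]
    - [[0,0,0],[0,0,11.1],1]
    - [[0,0,0],[0,0,11.1],-0.5]
    - [[0,0,0],[0,0,11.1],-0.5]
    - [[0,0,0],[0,0,11.1],-0.5]
    - [[0,0,0],[0,0,11.1],-0.5]
    - [[0,0,0],[0,0,11.1],-0.5]
    - [[0,0,0],[0,0,11.1],-0.5]
    - [[0,0,0],[0,0,11.1],-0.5]
    - [[0,0,0],[0,0,11.1],-0.5]
    - [[0,0,0],[0,0,11.1],-0.5]
    - [[0,0,0],[0,0,11.1],-0.5]
    - [[0,0,0],[0,0,11.1],-0.5]
    - [[0,0,0],[0,0,11.1],-0.5]

```text
clock: 40.37
position: [0.396, 0.0424, 0.0282]
ee_rot: [-0.016, 3.141, 0.002]
force: [-1.9, 0.5, 13.2]
width: 0.424
gripper_force: 25.0
```

```bash
python3 - <<'E'
from h import *
st();go([.5023,-.2965,.20],.025)
E
```

```text
40.37 [0.396  0.0424 0.0282] [-0.01  1.  ] F [-1.9  0.5 13.2] w 39.1 g 25.0
turn [0.001, 0.0006, -0.0149] shift [-10.3, -33.98, -17.21]
```

Emit:
drive_tool:
  commands:
    - [[0,0,0],[0,0,-2],-0.5]
    - [[0,0,0],[0,0,-5],-0.5]
    - [[0,0,0],[0,0,-8],-0.5]
    - [[0,0,0],[0,0,-11],-0.5]
    - [[0,0,0],[0,0,-14],-0.5]
    - [[0,0,0],[0,0,-17],-0.5]
    - [[0,0,0],[-1.5,-4,-17.2],-0.5]
    - [[0,0,0],[-3,-8,-17.2],-0.5]
    - [[0,0,0],[-4.5,-12,-17.2],-0.5]
    - [[0,0,-0.015],[-6,-16,-17.2],-0.5]
    - [[0,0,-0.015],[-7.5,-20,-17.2],-0.5]
    - [[0,0,-0.015],[-9,-24,-17.2],-0.5]
    - [[0,0,-0.015],[-10.3,-28,-17.2],-0.5]
    - [[0,0,-0.015],[-10.3,-31,-17.2],-0.5]
    - [[0,0,-0.015],[-10.3,-33,-17.2],-0.5]
    - [[0,0,-0.015],[-10.3,-34,-17.2],-0.5]
    - [[0,0,-0.015],[-10.3,-34,-17.2],-0.5]
    - [[0,0,-0.015],[-10.3,-34,-17.2],-0.5]
    - [[0,0,-0.015],[-10.3,-34,-17.2],-0.5]

```text
clock: 41.95
position: [0.5023, -0.2948, 0.1993]
ee_rot: [0.042, -3.141, -0.003]
force: [0.4, -0.1, -2.2]
width: 0.43
gripper_force: 25.0
```

```bash
python3 - <<'E'
from h import *
st();go([.5023,-.2965,.132],.025)
cv2.imwrite("pics/ins.png",cv2.resize(cams.get_image("side")[180:300,170:290],(600,600),interpolation=2))
E
```

```text
41.95 [ 0.5023 -0.2948  0.1993] [-0.027  1.   ] F [ 0.4 -0.1 -2.2] w 39.5 g 25.0
turn [0.0018, -0.0006, 0.0017] shift [-0.0, -0.18, 6.73]
```

View pics/ins.png

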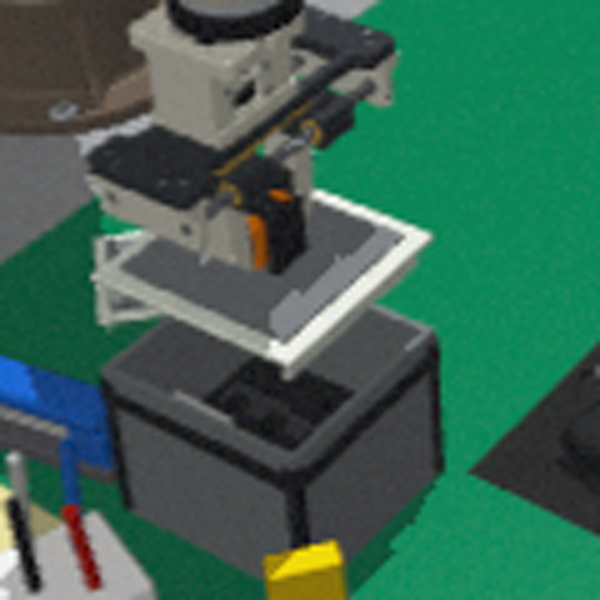

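The lid hangs level above the case and looks aligned (lid corner 280,365, case corner 293,470). Descending slowly.

Emit:
drive_tool:
  commands:
    - [[0,0,0],[0,0,1.5],-0.5]
    - [[0,0,0],[0,0,3],-0.5]
    - [[0,0,0],[0,0,4],-0.5]
    - [[0,0,0],[0,0,4.6],-0.5]
    - [[0,0,0],[0,0,4.9],-0.5]
    - [[0,0,0],[0,0,5.1],-0.5]
    - [[0,0,0],[0,0,5.3],-0.5]
    - [[0,0,0],[0,0,5.5],-0.5]
    - [[0,0,0],[0,0,5.7],-0.5]
    - [[0,0,0],[0,0,5.7],-0.5]

```text
clock: 42.83
position: [0.5021, -0.2968, 0.1426]
ee_rot: [0.039, -3.141, -0.0]
force: [-0.3, 0.5, -2.6]
width: 0.425
gripper_force: 25.0
```

The skirts have entered freely. Going home.

Emit:
drive_tool:
  commands:
    - [[0,0,0],[0,0,0.3],-0.5]
    - [[0,0,0],[0,0,0.6],-0.5]
    - [[0,0,0],[0,0,0.8],-0.5]
    - [[0,0,0],[0,0,1.0],-0.5]
    - [[0,0,0],[0,0,1.1],-0.5]
    - [[0,0,0],[0,0,1.15],-0.5]
    - [[0,0,0],[0,0,1.15],-0.5]

```text
clock: 43.42
position: [0.5021, -0.2968, 0.1323]
ee_rot: [-0.039, 3.141, 0.001]
force: [-4.3, 4.4, 12.4]
width: 0.428
gripper_force: 25.0
```

Home with 12 N of contact. Releasing and retreating.

Emit:
drive_tool:
  commands:
    - [[0,0,0],[0,0,0],1]
    - [[0,0,0],[0,0,0],1]
    - [[0,0,0],[0,0,0],1]
    - [[0,0,0],[0,0,0],1]
    - [[0,0,0],[0,0,0],1]
    - [[0,0,0],[0,0,0],1]
    - [[0,0,0],[0,0,0],1]
    - [[0,0,0],[0,0,-2],1]
    - [[0,0,0],[0,0,-5],1]
    - [[0,0,0],[0,0,-8],1]
    - [[0,0,0],[0,0,-12],1]
    - [[0,0,0],[0,0,-15],1]
    - [[0,0,0],[8,8,-18],1]
    - [[0,0,0],[8,16,-18],1]
    - [[0,0,0],[10,26,-18],1]
    - [[0,0,0],[10,34,-18],1]
    - [[0,0,0],[10,42,-18],1]
    - [[0,0,0],[10,42,-18],1]
    - [[0,0,0],[10,42,-18],1]
    - [[0,0,0],[10,42,-18],1]

```text
clock: 45.08
position: [0.409, 0.0108, 0.308]
ee_rot: [-0.04, 3.14, 0.003]
force: [1.0, 1.2, -0.1]
width: 1.0
gripper_force: 0.0
```

```bash
python3 - <<'E'
from h import *
st()
I=cams.get_image("top");S=cams.get_image("side");A=cv2.imread("pics/top0.png");B=cv2.imread("pics/side0.png")
def rect(im):
    h=cv2.cvtColor(im,cv2.COLOR_BGR2HSV);m=((h[...,1]<70)&(h[...,2]>150)).astype(np.uint8);q=m*0;q[185:260,350:425]=m[185:260,350:425]
    cn=max(cv2.findContours(q,0,cv2.CHAIN_APPROX_NONE)[0],key=cv2.contourArea);return cv2.minAreaRect(np.array([onz("top",*p,.126)[:2] for p in cn[:,0]],np.float32))
print(rect(A),rect(I))
def org(im,x0,y0,x1,y1):
    h=cv2.cvtColor(im,cv2.COLOR_BGR2HSV);m=((h[...,0]>6)&(h[...,0]<18)&(h[...,1]>150)&(h[...,2]>90)).astype(np.uint8)[y0:y1,x0:x1]
    N,L,s,C=cv2.connectedComponentsWithStats(m);return [(s[i].tolist(),C[i].round(1).tolist()) for i in range(1,N) if s[i,4]>8]
for a in((A,355,190,425,255),(I,355,190,425,255),(B,195,220,265,260),(S,195,220,265,260)): print(org(*a))
print("diff side/top",np.abs(S[222:300,190:260].astype(int)-B[222:300,190:260]).mean(),np.abs(I[193:257,358:422].astype(int)-A[193:257,358:422]).mean())
C=cv2.imread("pics/top2.png");print("rack diff",np.abs(I[160:215,158:315].astype(int)-C[160:215,158:315]).mean())
E
```

```text
45.08 [0.409  0.0108 0.308 ] [-0.025  1.   ] F [ 1.   1.2 -0.1] w 92.0 g 0.0
((0.5012304186820984, -0.2980361580848694), (0.15000684559345245, 0.14330674707889557), 1.5649021863937378) ((0.500950813293457, -0.2970820665359497), (0.15212497115135193, 0.14106731116771698), 2.681018829345703)
[([26, 27, 6, 12, 57], [28.9, 32.4]), ([43, 27, 6, 12, 63], [45.3, 32.3])]
[([25, 27, 7, 11, 60], [28.5, 32.0]), ([42, 27, 6, 11, 62], [44.7, 32.0])]
[([6, 5, 5, 2, 9], [7.8, 5.4]), ([5, 10, 7, 6, 30], [8.0, 12.4]), ([28, 13, 9, 7, 31], [31.8, 15.6]), ([18, 21, 10, 12, 77], [23.2, 26.0])]
[([6, 5, 5, 2, 9], [7.8, 5.4]), ([5, 10, 7, 6, 30], [8.1, 12.3]), ([28, 13, 9, 5, 28], [31.8, 15.4]), ([19, 21, 10, 12, 72], [24.0, 26.2])]
diff side/top 6.902625152625153 16.859456380208332
rack diff 4.442115421733256
```

Emit:
drive_tool:
  commands:
    - [[0,0,0],[0,0,0],1]
    - [[0,0,0],[0,0,0],1]
    - [[0,0,0],[0,0,0],1]
    - [[0,0,0],[0,0,0],1]
    - [[0,0,0],[0,0,0],1]
    - [[0,0,0],[0,0,0],1]

```text
clock: 45.68
position: [0.4099, 0.0082, 0.3075]
ee_rot: [0.037, -3.141, 0.0]
force: [-1.1, -0.3, 1.5]
width: 1.004
gripper_force: 0.0
```

```bash
python3 - <<'E'
from h import *
print(job.sign_off())
E
```

```text
the job is handed in; nothing more can be done
None
```

The job is handed in at 45.7 s, with no verdict returned: all four keys hang on their own hooks, and the lid is back on the case, within about 1 mm of its original place, with both buttons out in the final images.

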